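# Image a set of toolmark bars on the microscope stage

### The job

Lay the brass reference bar from the stage lengthwise and centred on its narrow white perch, then lower the black carrier plate over the stage's two pins until it rests flush, and lay each aluminium test bar that is there lengthwise on top of the plate's narrow rib, centred on the spot of its own colour. When all are balanced there, press the green capture button fully down and let it come up. Then unload every test bar onto the blue mat, lying on a long side, leaving the plate on the stage and the brass bar on its perch; leave the jar, mug and loupe alone.

Things in the scene. Friction and masses are not known exactly. Their poses are not given: they have to be found in the camera images.
- mat: Blue mat fixed to the bench, 280 (its x) x 110 (y) x 4 mm thick, origin at the centre of its underside. The carrier plate starts lying on it, lengthwise.
- stage: Grey microscope stage block fixed to the bench, 290 (its x) x 100 (y) x 20 mm high, origin at the centre of its underside. Two fixed steel pins stand on its top, each 118 mm from the centre along x: 8 mm diameter, 18 mm tall, the last 6 mm tapering to 3 mm.
- plate: Loose black carrier plate, 0.4 kg, 264 (its x) x 80 (y) x 8 mm, origin at the centre of its underside. Two 12 mm through holes, each 118 mm from the centre along x, clear the stage pins by 2 mm all round; it fits either way round. Along the middle of its top runs a fixed rib, 14 mm wide (y), 204 mm long, 30 mm tall (top 38 mm above the underside), by which to grip and lift it.
- rib_centre (a point): Point inside the rib at its middle, 30 mm above the plate's underside, 8 mm below the rib's top; same axes as the plate.
- spot_red (a point): Centre of the red spot on the top of the plate's rib, 38 mm above the plate's underside and at -78 mm along the plate's x; x runs along the rib, z up. The spot is 42 mm long, painted red on the rib and as two red patches on the plate beside it. Neighbouring spots are 52 mm apart.
- spot_yellow (a point): Centre of the yellow spot on the top of the plate's rib, 38 mm above the plate's underside and at -26 mm along the plate's x; x runs along the rib, z up. The spot is 42 mm long, painted yellow on the rib and as two yellow patches on the plate beside it. Neighbouring spots are 52 mm apart.
- spot_green (a point): Centre of the green spot on the top of the plate's rib, 38 mm above the plate's underside and at +26 mm along the plate's x; x runs along the rib, z up. The spot is 42 mm long, painted green on the rib and as two green patches on the plate beside it. Neighbouring spots are 52 mm apart.
- spot_blue (a point): Centre of the blue spot on the top of the plate's rib, 38 mm above the plate's underside and at +78 mm along the plate's x; x runs along the rib, z up. The spot is 42 mm long, painted blue on the rib and as two blue patches on the plate beside it. Neighbouring spots are 52 mm apart.
- bar_red_c (a point): Centre of a loose aluminium toolmark test bar with red bands round both ends: 42 mm long (its x), 30 x 30 mm square section, about 0.1 kg. All four long sides are alike, as are the ends. Some bars may be absent. Starts lying on the bench.
- bar_yellow_c (a point): Centre of a loose aluminium toolmark test bar with yellow bands round both ends: 42 mm long (its x), 30 x 30 mm square section, about 0.1 kg. All four long sides are alike, as are the ends. Some bars may be absent. Starts lying on the bench.
- bar_green_c (a point): Centre of a loose aluminium toolmark test bar with green bands round both ends: 42 mm long (its x), 30 x 30 mm square section, about 0.1 kg. All four long sides are alike, as are the ends. Some bars may be absent. Starts lying on the bench.
- bar_blue_c (a point): Centre of a loose aluminium toolmark test bar with blue bands round both ends: 42 mm long (its x), 30 x 30 mm square section, about 0.1 kg. All four long sides are alike, as are the ends. Some bars may be absent. Starts lying on the bench.
- ref_c (a point): Centre of the loose plain brass reference bar, same size as the test bars: 42 mm long (its x), 30 x 30 mm square section, about 0.1 kg. Starts lying on the stage, between the pins; all four long sides are alike, as are the ends.
- perch_top (a point): Centre of the narrow flat top of the reference bar's perch, a fixed white upright blade with a brass top edge: top 44 mm long (its x) x 14 mm wide (its y), 60 mm above the bench, on a black foot 50 x 44 x 10 mm.
- capture_top (a point): Centre of the top of the green push button (36 mm diameter) on the white console box (80 x 100 x 35 mm, fixed); pressed straight down.
- capture (a joint): Travel of the green button: 0 up, 0.006 m fully down, which takes 5 N; it springs back.
- jar: Bystander: white-capped jar, 52 mm diameter, 75 mm tall, origin under its centre.
- cup: Bystander: blue mug, 76 mm diameter, 85 mm tall, origin under its centre.
- loupe: Bystander: black loupe, 44 mm diameter, 40 mm tall, origin under its centre.
Things that resemble listed ones, but are neither listed nor needed, are in the scene too. What is shaped like the part that bears bar_green_c but orange is not meant. Leave any red look-alike of the part that bears perch_top alone.

How it is judged:
On the way, in this order (a step that is already met when the one before it is completed fails the run):
1. the brass reference bar lies released on its perch (x of ref_c in the frame of perch_top between -0.01 and 0.01 m and y of ref_c in the frame of perch_top between -0.0065 and 0.0065 m and z of ref_c in the frame of perch_top between 0.012 and 0.018 m and angle between the x axis of ref_c and the x axis of perch_top, either way round below 0.17 rad and linear speed of ref below 0.02 m/s and contact force between ref and the fingers below 0.05 N), for 0.2 s.
2. the plate lies released and flush over both pins of the stage (x of plate in the frame of stage between -0.005 and 0.005 m and y of plate in the frame of stage between -0.005 and 0.005 m and z of plate in the frame of stage between 0.0175 and 0.0225 m and angle between plate's own z axis and vertical below 0.025 rad and angle between the x axis of plate and the x axis of stage, either way round below 0.05 rad and contact force between plate and the fingers below 0.05 N), for 0.2 s.
3. every test bar present lies released on the spot of its colour (all of step 2 and x of bar_red_c in the frame of spot_red between -0.01 and 0.01 m and y of bar_red_c in the frame of spot_red between -0.0065 and 0.0065 m and z of bar_red_c in the frame of spot_red between 0.012 and 0.018 m and angle between the x axis of bar_red_c and the x axis of spot_red, either way round below 0.17 rad and linear speed of each of bar_red, bar_yellow, bar_green, bar_blue below 0.02 m/s and contact force between each of bar_red, bar_yellow, bar_green, bar_blue and the fingers below 0.05 N and x of bar_yellow_c in the frame of spot_yellow between -0.01 and 0.01 m and y of bar_yellow_c in the frame of spot_yellow between -0.0065 and 0.0065 m and z of bar_yellow_c in the frame of spot_yellow between 0.012 and 0.018 m and angle between the x axis of bar_yellow_c and the x axis of spot_yellow, either way round below 0.17 rad and x of bar_green_c in the frame of spot_green between -0.01 and 0.01 m and y of bar_green_c in the frame of spot_green between -0.0065 and 0.0065 m and z of bar_green_c in the frame of spot_green between 0.012 and 0.018 m and angle between the x axis of bar_green_c and the x axis of spot_green, either way round below 0.17 rad and x of bar_blue_c in the frame of spot_blue between -0.01 and 0.01 m and y of bar_blue_c in the frame of spot_blue between -0.0065 and 0.0065 m and z of bar_blue_c in the frame of spot_blue between 0.012 and 0.018 m and angle between the x axis of bar_blue_c and the x axis of spot_blue, either way round below 0.17 rad), for 0.2 s.
4. the green button is pressed down with the bars in place (all of step 3 and value of joint capture above 0.0045 m), for 0.05 s.
At the end, for the whole second after the job is handed in: Test bars lie released on the mat, on a long side, centres at least 3 mm inside its edge; brass bar lies on its perch within 10 mm along, 6.5 mm across, 0.17 rad; plate is over both pins, level, within 2.5 mm of flush; button is up, having been pressed 4.5 mm with all bars on their spots (all of step 1 and all of step 2 and x of bar_red_c in the frame of mat between -0.135 and 0.135 m and y of bar_red_c in the frame of mat between -0.052 and 0.052 m and z of bar_red_c in the frame of mat between 0.0165 and 0.0215 m and linear speed of each of bar_red, bar_yellow, bar_green, bar_blue below 0.02 m/s and contact force between each of bar_red, bar_yellow, bar_green, bar_blue and the fingers below 0.05 N and x of bar_yellow_c in the frame of mat between -0.135 and 0.135 m and y of bar_yellow_c in the frame of mat between -0.052 and 0.052 m and z of bar_yellow_c in the frame of mat between 0.0165 and 0.0215 m and x of bar_green_c in the frame of mat between -0.135 and 0.135 m and y of bar_green_c in the frame of mat between -0.052 and 0.052 m and z of bar_green_c in the frame of mat between 0.0165 and 0.0215 m and x of bar_blue_c in the frame of mat between -0.135 and 0.135 m and y of bar_blue_c in the frame of mat between -0.052 and 0.052 m and z of bar_blue_c in the frame of mat between 0.0165 and 0.0215 m and value of joint capture below 0.002 m); the robot touches nothing.
It fails at once if the jar is shoved aside or tipped over (distance of jar from where it was at the start of the episode above 0.04 m or angle between jar's own z axis and vertical above 0.5 rad).
It fails at once if the cup is shoved aside or tipped over (distance of cup from where it was at the start of the episode above 0.04 m or angle between cup's own z axis and vertical above 0.5 rad).
It fails at once if the loupe is shoved aside or tipped over (distance of loupe from where it was at the start of the episode above 0.04 m or angle between loupe's own z axis and vertical above 0.5 rad).
Of bar_red, bar_yellow, bar_green, bar_blue only 2 to 4 are there at a start; the rules pass over those that are not, and their reading is None.
At some moment in a run one of bar_red, bar_yellow, bar_green, bar_blue, ref may be knocked a few centimetres aside while the robot is not near it.
Once in a run the grip may slacken for a moment while it holds something.
It also fails if it takes over 210 s, if anything falls off the work surface, if the arm or the gripper's body presses on something with over 40 N, if the wrist force passes 120 N, or if a joint passes its speed limit or range.

### The arm

A 6-joint arm with a two-finger parallel gripper is mounted at the origin on the work surface. World frame = base frame: x ahead of the robot, y to its left, z up, the work surface at z = 0. Lengths are in m, angles in rad, forces in N, time in s.
With the tool pointing down it reaches from about 0.3 to 0.875 m from the base axis. Payload 6.4 kg.
Tool frame: the origin (TCP) lies at the very end of the fingers, on their centre line; the grasp point (between the pads) lies 19 mm behind it; z points along the fingers, y is the direction in which the jaws open and shut (so a half turn about z gives the same grasp; the last joint's range is limited). The gripper opens to 85 mm and grips with 20 to 120 N. Pads are 22 mm wide; open, the fingers measure 114 mm over their backs; the gripper's body (76 mm by 85 mm) begins 54 mm behind the grasp point. The pads swing forward as they close: fully open they stand 13 mm farther back than shut.
Start: joints at [0.894, 0.181, 1.607, -0, 1.354, -0.206], TCP at [0.261, 0.512, 0.231] pointing down, gripper open.
Joint ranges: [-2.99, 2.99], [-0.89, 2.07], [0.3, 2.58], [-1.14, 4.28], [0, 2.63], [-3.12, 3.12]. Speed limits (rad/s): [2.57, 2.57, 3.01, 3.14, 3.14, 3.14].

### API

Orientations are given as a unit quaternion [w, x, y, z].
In Python, from bench import telemetry, imaging, ctrl gives the robot as it stands.
- The arm moves only by the shell command python3 -m pendant 'ROWS' [OPENING]. ROWS is JSON, a list that holds one entry, the list of rows, each a list of 6 numbers: the shift along the tool's x, y, z in units of 200 mm (1.0 is 200 mm), then the turn, a rotation vector about the tool's x, y, z in units of pi rad (1.0 is pi rad). In form: [[[tx, ty, tz, rx, ry, rz], ...]]. A call has 1 to 12 rows; each row shifts and turns the pose as measured when the row begins, along the tool's axes as they then stand; what a row does not reach is not made up. A row lasts 1/8 s, in which the tool goes at most 62.5 mm and 10.7 degrees, less where a joint would pass 70% of its speed; a pose out of reach is approached as far as the arm can. A call with a number of a shift or a turn outside -1 to 1 is refused whole. A call with a gripper value outside its range is refused whole. OPENING is the closure, from 0 (fully open) to 1 (shut), set as the call begins (- or left out, the last holds). The fingers move at their own pace and stop on an object; the grip force is fixed at half the most. Time passes only in rows, so rows that do not move let the fingers close. It gives the time, the measured TCP pose, the force and the opening at its end, in the units of the state.
- telemetry.get_obs(): the state, without advancing time (a new reading comes with each control period).
- imaging.camera(name): name is "scene" or "top" or "wrist"; returns a dict with "pixels" (420x560x3 uint8, blue, green, red), "vfov" (degrees; the focal length in pixels is half the picture's height over the tangent of half this angle, whatever the lens; pixels are square), "cx", "cy" (the principal point, pixels), "R" (3x3) and "t" (3): a world point X has camera coordinates R X + t. Camera axes: x right, y down, z forward; pixel columns grow to the right and rows downward; lengths in m; the calibration is good to about 2 mm. A picture is of the moment at which its call begins. There is no depth.
- ctrl.hand_in(): hands the job in, once; it reports no verdict.
The state is a dict: "time_s": time; "q": joint angles; "dq": joint speeds; "joint_efforts": joint torques, N m; "eef_pos": TCP position; "eef_rot": TCP orientation; "wrist_force": force on the tool from outside, world axes, zero at the start; "torque": the same for the moment, N m; "opening": opening from 0.0 (shut) to 1.0 (fully open).
Only numpy, scipy, OpenCV 4.12 (cv2) and the standard library are available. Lean on these libraries where they do the work, as an engineer would, in place of code of your own. Each camera call takes 0.05 s, during which the arm holds its last target.

## Working session

There is one attempt and no reset: what is moved stays moved. The work goes in short steps, Python scripts to look and compute and a shell command to move; the robot and the scene stay as the last step left them, time stands still between calls to the robot, and variables do not carry over. Pictures are saved under pics/ and viewed, and the job is handed in when it is done.

```bash
ls; mkdir -p pics
cat > h.py <<'E'
import numpy as np, cv2
from bench import telemetry, imaging, ctrl
def cam(n,save=None):
    c=imaging.camera(n)
    if save: cv2.imwrite('pics/'+save,c['pixels'])
    return c
def foc(c): return c['pixels'].shape[0]/2/np.tan(np.radians(c['vfov'])/2)
def unproj(c,u,v,z):
    f=foc(c);R=np.array(c['R']);t=np.array(c['t'])
    d=R.T@np.array([(u-c['cx'])/f,(v-c['cy'])/f,1]);o=-R.T@t
    return o+d*(z-o[2])/d[2]
def proj(c,X):
    p=np.array(c['R'])@np.array(X)+np.array(c['t']);f=foc(c)
    return np.array([c['cx']+f*p[0]/p[2],c['cy']+f*p[1]/p[2]])
E
python3 - <<'E'
from h import *
for n in ['scene','top','wrist']:
    c=cam(n,n+'0.png'); print(n,c['vfov'],c['cx'],c['cy'],-np.array(c['R']).T@c['t'],{k:v for k,v in c.items() if k not in('pixels','R','t','vfov','cx','cy')})
print(telemetry.get_obs())
E
```

```text
pics
scene 50.994911180476116 275.38335701731546 209.79763476565165 [1.31060459 0.1069241  0.79362253] {}
top 57.83634341323947 280.8851321770972 212.23454818098284 [0.43027949 0.00760487 1.20227703] {}
wrist 70.27362646231732 282.9950405851952 201.6733440650303 [0.19232431 0.54734133 0.37329768] {}
{'time_s': 0.15, 'q': array([ 8.93713688e-01,  1.81389109e-01,  1.60778931e+00, -1.90581156e-05,
        1.35381841e+00, -2.06314727e-01]), 'dq': array([ 0.00053467, -0.00316494, -0.00123114,  0.00194473, -0.00255652,
       -0.00116013]), 'joint_efforts': array([ 6.33655127e-04, -4.45266223e+01, -3.51691031e+01, -1.59048332e-04,
        5.89122283e-03,  7.92980836e-05]), 'eef_pos': array([0.2605207 , 0.51210484, 0.23057527]), 'eef_rot': array([-2.91713739e-04,  2.33214312e-01,  9.72425108e-01, -6.38682396e-04]), 'wrist_force': array([ 0.35702538, -0.24327628,  0.14424751]), 'torque': array([0.0112032 , 0.00562332, 0.05451707]), 'opening': 0.9971336552944278}
```

View pics/scene0.png

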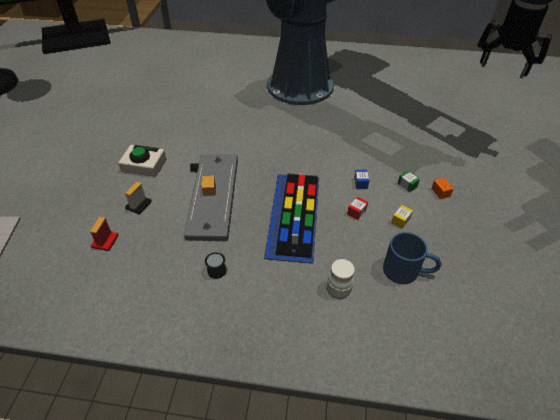

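View pics/top0.png

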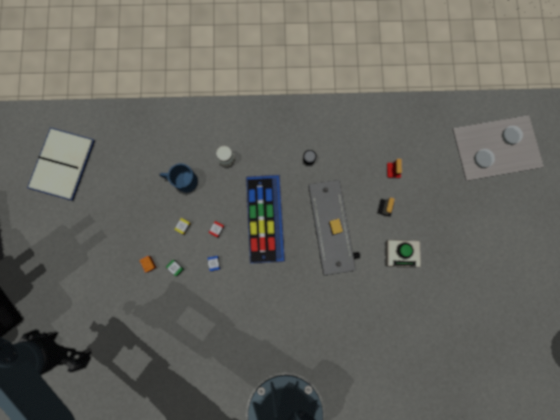

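View pics/wrist0.png

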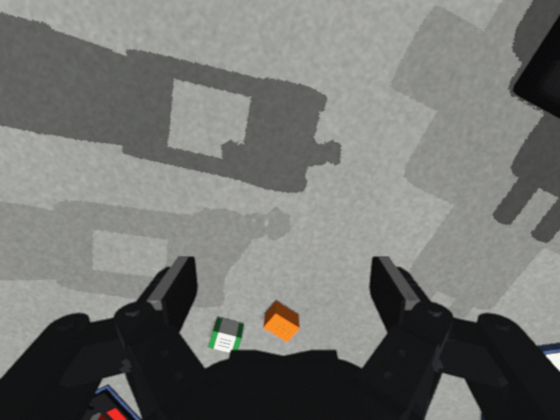

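Run:
```python
from h import *
im=cv2.imread('pics/top0.png')
a=cv2.resize(im[170:280,130:230],None,fx=5,fy=5,interpolation=cv2.INTER_CUBIC)
b=cv2.resize(im[170:280,240:290],None,fx=5,fy=5,interpolation=cv2.INTER_CUBIC)
cv2.imwrite('pics/ta.png',np.hstack([a,b]))
cv2.imwrite('pics/tb.png',cv2.resize(im[150:280,300:430],None,fx=4.6,fy=4.6,interpolation=cv2.INTER_CUBIC))
```

```text
(no output)
```

View pics/ta.png

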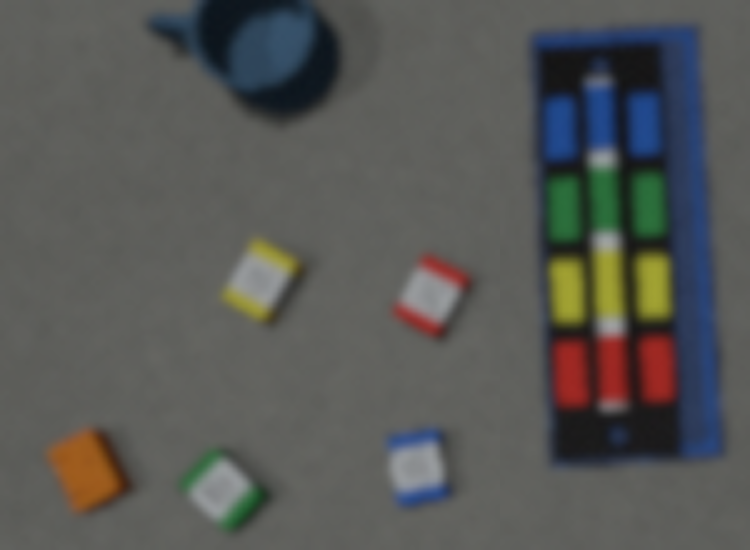

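View pics/tb.png

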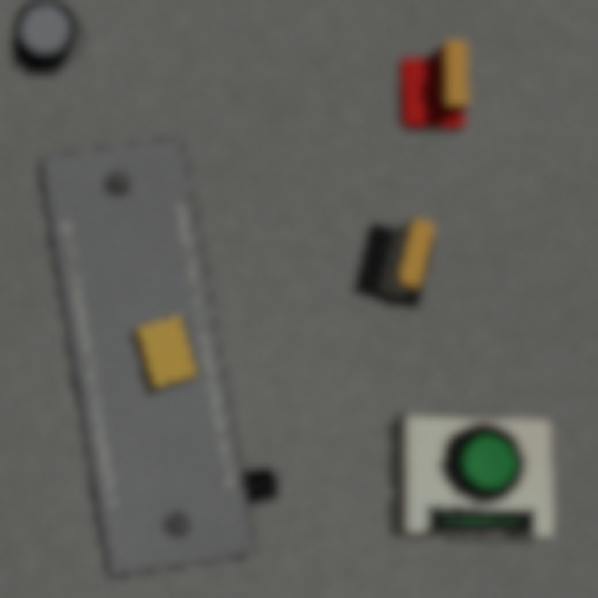

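Run:
```python
from h import *
c=cam('top')
A=lambda x,y:(129.6+x/5,169.6+y/5)
P=lambda x,y:(239.6+(x-500)/5,169.6+y/5)
B=lambda x,y:(299.6+x/4.6,149.6+y/4.6)
def s(n,p,z): print(n,unproj(c,*p,z).round(4))
s('yel',A(262,280),.03);s('red',A(432,294),.03);s('blue',A(417,467),.03);s('green',A(224,490),.03);s('orange',A(87,470),.03)
for n,p in dict(tl=(534,35),tr=(694,27),bl=(553,463),br=(721,452)).items(): s('mat '+n,P(*p),.004)
s('rib hi',P(600,80),.042);s('rib lo',P(614,408),.042)
for k,p in dict(blue=(601,118),green=(605,200),yel=(608,284),red=(612,370)).items(): s('spot '+k,P(*p),.042)
s('brass',B(166,352),.05)
for p in [(137,327),(181,316),(198,377),(155,389)]: s(' brass c',B(*p),.05)
s('perch',B(417,254),.06)
s(' pe',B(424,218),.06); s(' pe',B(410,289),.06)
for n,p in dict(tl=(40,157),tr=(182,142),bl=(113,577),br=(255,553)).items(): s('stage '+n,B(*p),.02)
s('pin hi',B(117,184),.038);s('pin lo',B(176,524),.038)
s('btn',B(488,461),.04)
for n,p in dict(tl=(405,412),tr=(554,418),bl=(405,532),br=(553,537)).items(): s('console '+n,B(*p),.035)
s('loupe',B(45,27),.04)
```

```text
yel [0.5655 0.303  0.03  ]
red [0.5541 0.1979 0.03  ]
blue [0.4482 0.2073 0.03  ]
green [0.4374 0.3248 0.03  ]
orange [0.4517 0.4083 0.03  ]
mat tl [0.7222 0.1038 0.004 ]
mat tr [7.249e-01 5.000e-04 4.000e-03]
mat bl [0.448  0.0957 0.004 ]
mat br [ 0.452  -0.0094  0.004 ]
rib hi [0.6832 0.0601 0.042 ]
rib lo [0.4795 0.0554 0.042 ]
spot blue [0.6591 0.0599 0.042 ]
spot green [0.6075 0.0584 0.042 ]
spot yel [0.5553 0.0576 0.042 ]
spot red [0.5026 0.0561 0.042 ]
brass [ 0.5494 -0.1698  0.05  ]
 brass c [ 0.5666 -0.1513  0.05  ]
 brass c [ 0.5732 -0.1809  0.05  ]
 brass c [ 0.5323 -0.1902  0.05  ]
 brass c [ 0.5251 -0.1614  0.05  ]
perch [ 0.6093 -0.3379  0.06  ]
 pe [ 0.6334 -0.3442  0.06  ]
 pe [ 0.586  -0.3316  0.06  ]
stage tl [ 0.6901 -0.0937  0.02  ]
stage tr [ 0.6982 -0.1924  0.02  ]
stage bl [ 0.4026 -0.1319  0.02  ]
stage br [ 0.4159 -0.2276  0.02  ]
pin hi [ 0.6661 -0.1438  0.038 ]
pin lo [ 0.4364 -0.1728  0.038 ]
btn [ 0.4723 -0.3817  0.04  ]
console tl [ 0.5065 -0.3301  0.035 ]
console tr [ 0.4999 -0.4297  0.035 ]
console bl [ 0.4271 -0.3248  0.035 ]
console br [ 0.4213 -0.4228  0.035 ]
loupe [ 0.7768 -0.0988  0.04  ]
```

```bash
cat > go.py <<'E'
import sys
from h import *
from scipy.spatial.transform import Rotation as Ro
def plan(x,y,z,jaw=None):
    o=telemetry.get_obs();w,a,b,c=o['eef_rot'];R=Ro.from_quat([a,b,c,w])
    M=R.as_matrix();cur=np.degrees(np.arctan2(M[1,1],M[0,1]))
    d=M.T@(np.array([x,y,z])-o['eef_pos'])/0.2
    print('t',round(o['time_s'],2),'pos',o['eef_pos'].round(4),'jaw',cur.round(1),'open',round(o['opening'],3),'F',o['wrist_force'].round(1),'q6',o['q'][5].round(2))
    print('shift units',d.round(3),'mm',(d*200).round(1),'minrows',int(np.ceil(np.linalg.norm(d)/.3)))
    if jaw is not None:
        dj=(jaw-cur+90)%180-90
        j=np.radians(cur+dj)
        T=np.column_stack([[-np.sin(j),np.cos(j),0],[np.cos(j),np.sin(j),0],[0,0,-1]])
        rv=Ro.from_matrix(M.T@T).as_rotvec()/np.pi
        print('turn units',rv.round(4),'deg',dj.round(1),'minrows',int(np.ceil(np.linalg.norm(rv)/.058)))
if __name__=='__main__': plan(*map(float,sys.argv[1:]))
E
python3 go.py 0.64 -0.23 0.25 104
```

```text
t 0.2 pos [0.2606 0.5122 0.2307] jaw 63.0 open 0.995 F [-0.7  0.2 -0.2] q6 -0.21
shift units [-3.374 -2.447 -0.094] mm [-674.8 -489.4  -18.9] minrows 14
turn units [-3.000e-04 -2.000e-04 -2.276e-01] deg 41.0 minrows 4
```

```bash
python3 -m pendant '[[[-0.21,-0.153,-0.006,0,0,0],[-0.21,-0.153,-0.006,0,0,0],[-0.21,-0.153,-0.006,0,0,0],[-0.21,-0.153,-0.006,0,0,0],[-0.21,-0.153,-0.006,0,0,0],[-0.21,-0.153,-0.006,0,0,0],[-0.21,-0.153,-0.006,0,0,0],[-0.21,-0.153,-0.006,0,0,0],[-0.21,-0.153,-0.006,0,0,0],[-0.21,-0.153,-0.006,0,0,0]]]' 0; python3 go.py 0.64 -0.23 0.25 104
```

```text
time_s: 1.45
eef_pos: [0.5017, 0.0381, 0.2426]
eef_rot: [0.0, 0.23, 0.973, -0.0]
wrist_force: [0.7, -0.5, 0.2]
opening: 1.001
t 1.45 pos [0.5017 0.0381 0.2426] jaw 63.5 open 1.001 F [ 0.7 -0.5  0.2] q6 -1.27
shift units [-1.218 -0.89  -0.036] mm [-243.5 -178.    -7.2] minrows 6
turn units [-1.000e-04  3.000e-04 -2.252e-01] deg 40.5 minrows 4
```

```bash
python3 -m pendant '[[[-0.2,-0.148,-0.006,0,0,0],[-0.2,-0.148,-0.006,0,0,0],[-0.2,-0.148,-0.006,0,0,0],[-0.2,-0.148,-0.006,0,0,0],[-0.2,-0.148,-0.006,0,0,0],[-0.2,-0.148,-0.006,0,0,0],[0,0,0,0,0,-0.056],[0,0,0,0,0,-0.056],[0,0,0,0,0,-0.056],[0,0,0,0,0,-0.056],[0,0,0,0,0,0]]]' 0; python3 go.py 0.64 -0.23 0.25 104
python3 - <<'E'
from h import *
import pickle
c=cam('wrist','w1.png'); pickle.dump(c,open('w1.pkl','wb'));o=telemetry.get_obs();print(o['q'].round(2),-np.array(c['R']).T@c['t'])
E
```

```text
time_s: 2.82
eef_pos: [0.6394, -0.2428, 0.2448]
eef_rot: [-0.002, -0.126, 0.992, 0.002]
wrist_force: [-1.2, 0.4, -0.5]
opening: 0.999
t 2.83 pos [ 0.6394 -0.2428  0.2448] jaw 104.5 open 0.999 F [-1.2  0.4 -0.5] q6 -2.36
shift units [-0.019  0.061 -0.026] mm [-3.8 12.3 -5.2] minrows 1
turn units [ 0.0013 -0.0011  0.0029] deg -0.5 minrows 1
[-0.54  0.41  1.29  0.    1.45 -2.36] [ 0.56573975 -0.26273658  0.38784624]
```

View pics/w1.png

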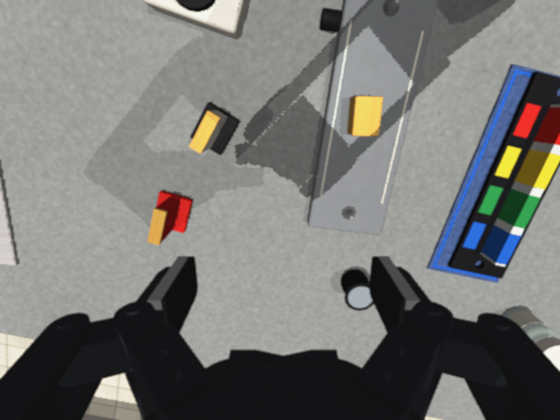

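Run:
```python
from h import *
im=cv2.imread('pics/w1.png')
a=cv2.resize(im[95:165,180:250],None,fx=5.5,fy=5.5,interpolation=cv2.INTER_CUBIC)
b=cv2.resize(im[85:155,335:405],None,fx=5.5,fy=5.5,interpolation=cv2.INTER_CUBIC)
cv2.imwrite('pics/w1c.png',np.hstack([a,b]))
```

```text
(no output)
```

View pics/w1c.png

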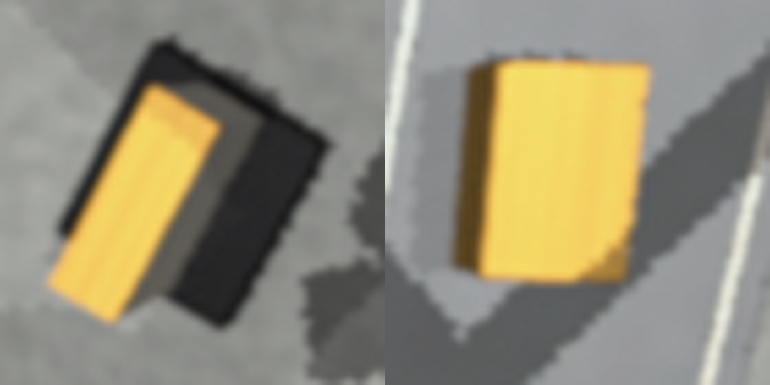

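```bash
cat >> h.py <<'E'
def quad(c,pts,z,long=(0,1,2,3)):
    "pts: nearA,nearB,farA,farB ; long axis from mid(A,B near) to mid(far)"
    P=np.array([unproj(c,*p,z)[:2] for p in pts]); m=P.mean(0); d=(P[2]+P[3]-P[0]-P[1])/2; w=(P[1]+P[3]-P[0]-P[2])/2
    yaw=np.degrees(np.arctan2(d[1],d[0]));yw=np.degrees(np.arctan2(w[1],w[0]))
    print('centre',m.round(4),'long',round(np.hypot(*d),4),'yaw',round((yaw+90)%180-90,1),'wid',round(np.hypot(*w),4),'wyaw',round(yw%180,1)); return m
E
python3 - <<'E'
from h import *
import pickle
c=pickle.load(open('w1.pkl','rb'));f=5.5
A=lambda x,y:(179.6+x/f,94.6+y/f)
B=lambda x,y:(334.6+(x-385)/f,84.6+y/f)
quad(c,[A(150,84),A(221,128),A(48,282),A(112,324)],.06)
quad(c,[B(497,60),B(652,66),B(480,278),B(628,283)],.05)
# stage pins tops tip; full-image
print(unproj(c,349,213,.036),unproj(c,391,7,.036))
t=cam('top')
print('jar',unproj(t,225,153,.075))
E
```

```text
centre [ 0.6111 -0.3376] long 0.0443 yaw -17.6 wid 0.0149 wyaw 71.3
centre [ 0.5511 -0.1704] long 0.0414 yaw 13.8 wid 0.0301 wyaw 102.5
[ 0.66661289 -0.14979162  0.036     ] [ 0.4423039  -0.17878777  0.036     ]
jar [0.78054684 0.16258293 0.075     ]
```

```bash
python3 go.py 0.551 -0.170 0.12 103.5
```

```text
t 2.92 pos [ 0.6394 -0.2428  0.2449] jaw 104.4 open 1.0 F [ 0.2 -0.1 -0.3] q6 -2.36
shift units [0.336 0.46  0.627] mm [ 67.1  92.1 125.5] minrows 3
turn units [ 0.0012 -0.001   0.005 ] deg -0.9 minrows 1
```

```bash
python3 -m pendant '[[[0.084,0.115,0.155,0,0,0.005],[0.084,0.115,0.155,0,0,0],[0.084,0.115,0.155,0,0,0],[0.084,0.115,0.155,0,0,0],[0,0,0,0,0,0],[0,0,0,0,0,0]]]' 0; python3 go.py 0.551 -0.170 0.023 103.5
```

```text
time_s: 3.68
eef_pos: [0.5517, -0.1678, 0.12]
eef_rot: [0.0, -0.109, 0.994, 0.0]
wrist_force: [-0.5, 0.3, 0.2]
opening: 1.001
t 3.67 pos [ 0.5517 -0.1678  0.12  ] jaw 102.5 open 1.001 F [-0.5  0.3  0.2] q6 -2.29
shift units [ 0.006 -0.01   0.485] mm [ 1.2 -2.  97. ] minrows 2
turn units [-0.      0.0002 -0.0057] deg 1.0 minrows 1
```

```bash
python3 -m pendant '[[[0.006,-0.01,0.16,0,0,-0.005],[0,0,0.16,0,0,0],[0,0,0.12,0,0,0],[0,0,0.045,0,0,0],[0,0,0,0,0,0]]]' 0; python3 go.py 0.551 -0.170 0.023 103.5; python3 -m pendant '[[[0,0,0,0,0,0],[0,0,0,0,0,0],[0,0,0,0,0,0],[0,0,0,0,0,0],[0,0,0,0,0,0],[0,0,0,0,0,0]]]' 1
```

```text
time_s: 4.3
eef_pos: [0.5618, -0.1776, 0.0294]
eef_rot: [0.008, -0.114, 0.993, -0.006]
wrist_force: [-0.2, 0.1, 0.6]
opening: 1.0
t 4.3 pos [ 0.5618 -0.1776  0.0294] jaw 103.0 open 1.0 F [-0.2  0.1  0.6] q6 -2.31
shift units [0.045 0.05  0.031] mm [ 8.9 10.   6.2] minrows 1
turn units [-0.0042  0.0047 -0.0025] deg 0.5 minrows 1
time_s: 5.05
eef_pos: [0.5644, -0.1789, 0.0332]
eef_rot: [0.011, -0.113, 0.993, -0.007]
wrist_force: [0.2, -0.9, -0.8]
opening: 0.338
```

```bash
python3 -m pendant '[[[0,0,0,0,0,0],[0,0,0,0,0,0],[0,0,0,0,0,0],[0,0,0,0,0,0]]]' 0; python3 go.py 0.551 -0.170 0.023 103.5;python3 - <<'E'
from h import *
cam('wrist','w2.png'); cam('scene','s2.png')
print(telemetry.get_obs()['q'].round(3))
E
```

```text
time_s: 5.55
eef_pos: [0.5643, -0.1789, 0.0331]
eef_rot: [0.01, -0.113, 0.993, -0.007]
wrist_force: [0.1, -0.3, 0.4]
opening: 1.0
t 5.55 pos [ 0.5643 -0.1789  0.0331] jaw 103.0 open 1.0 F [ 0.1 -0.3  0.4] q6 -2.31
shift units [0.056 0.059 0.049] mm [11.1 11.8  9.7] minrows 1
turn units [-0.0054  0.0061 -0.0026] deg 0.5 minrows 1
[-0.507  0.45   1.707  0.     0.959 -2.306]
```

View pics/w2.png

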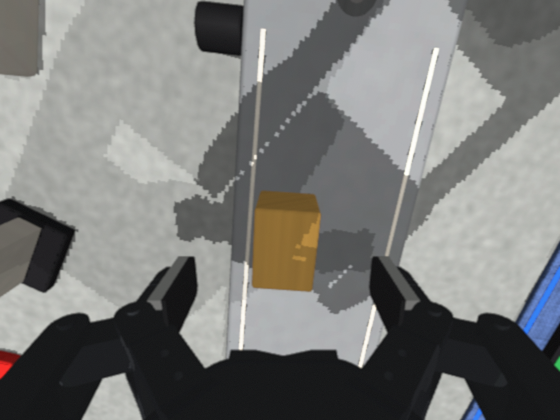

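View pics/s2.png

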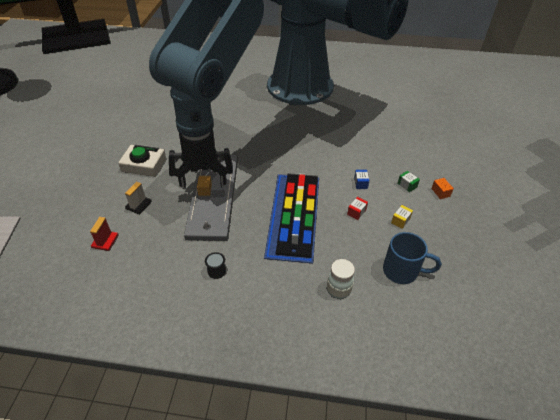

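Run:
```python
from h import *
im=cv2.imread('pics/w2.png')
cv2.imwrite('pics/w2c.png',cv2.resize(im[175:305,230:340],None,fx=4.5,fy=4.5,interpolation=cv2.INTER_CUBIC))
c=cam('wrist');quad(c,[(256.5,209),(319,213),(252,287),(313,291)],.05)
```

```text
centre [ 0.552  -0.1807] long 0.0408 yaw 9.7 wid 0.0289 wyaw 99.4
```

View pics/w2c.png

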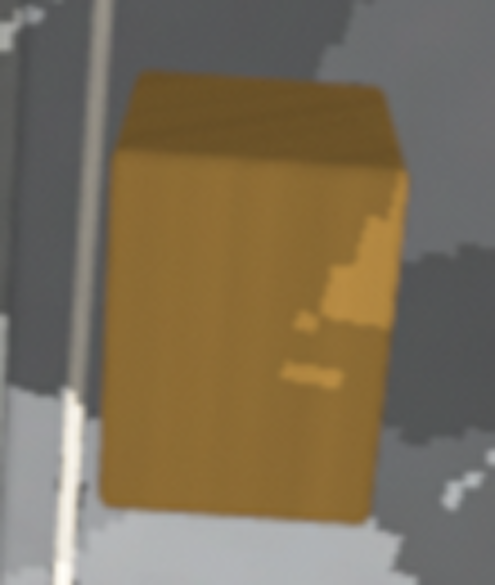

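```bash
python3 go.py 0.551 -0.181 0.033 101
```

```text
t 5.7 pos [ 0.5643 -0.1789  0.0332] jaw 103.0 open 0.999 F [-0.1 -0.6  0.1] q6 -2.31
shift units [ 0.067  0.005 -0.001] mm [13.5  0.9 -0.1] minrows 1
turn units [-0.0053  0.0062  0.0113] deg -2.0 minrows 1
```

```bash
python3 -m pendant '[[[0.034,0.003,0,-0.0053,0.0062,0.011],[0.034,0.002,0.01,0,0,0],[0,0,0.02,0,0,0],[0,0,0.02,0,0,0],[0,0,0,0,0,0]]]' 0; python3 go.py 0.551 -0.181 0.023 101
```

```text
time_s: 6.32
eef_pos: [0.5494, -0.1809, 0.022]
eef_rot: [-0.001, -0.095, 0.995, 0.001]
wrist_force: [-0.4, -0.4, -0.9]
opening: 0.995
t 6.33 pos [ 0.5494 -0.1809  0.022 ] jaw 100.9 open 0.995 F [-0.4 -0.4 -0.9] q6 -2.28
shift units [-0.008 -0.002 -0.005] mm [-1.5 -0.4 -1. ] minrows 1
turn units [ 0.0005 -0.0006 -0.0006] deg 0.1 minrows 1
```

Good. Grip and lift.

```bash
python3 -m pendant '[[[0,0,0,0,0,0],[0,0,0,0,0,0],[0,0,0,0,0,0],[0,0,0,0,0,0],[0,0,0,0,0,0],[0,0,-0.06,0,0,0],[0,0,-0.15,0,0,0],[0,0,-0.15,0,0,0],[0,0,-0.06,0,0,0],[0,0,0,0,0,0],[0,0,0,0,0,0]]]' 1; python3 go.py 0.611 -0.3376 0.115 72
```

```text
time_s: 7.7
eef_pos: [0.5488, -0.1802, 0.1088]
eef_rot: [-0.002, -0.095, 0.995, 0.001]
wrist_force: [-0.4, 0.2, -0.8]
opening: 0.337
t 7.7 pos [ 0.5488 -0.1802  0.1088] jaw 100.9 open 0.337 F [-0.4  0.2 -0.8] q6 -2.28
shift units [-0.157 -0.831 -0.034] mm [ -31.3 -166.3   -6.8] minrows 3
turn units [ 0.0006 -0.0013  0.1606] deg -28.9 minrows 3
```

```bash
python3 -m pendant '[[[0,0,-0.034,0,0,0.04],[0,0,0,0,0,0.04],[0,0,0,0,0,0.04],[0,0,0,0,0,0.04],[0,0,0,0,0,0]]]' 1; python3 go.py 0.611 -0.3376 0.115 72
```

```text
time_s: 8.32
eef_pos: [0.5448, -0.1782, 0.1085]
eef_rot: [-0.008, 0.163, 0.987, 0.003]
wrist_force: [-0.1, -0.0, -1.4]
opening: 0.343
t 8.32 pos [ 0.5448 -0.1782  0.1085] jaw 71.3 open 0.343 F [-0.1 -0.  -1.4] q6 -1.77
shift units [-0.569 -0.649 -0.044] mm [-113.8 -129.7   -8.7] minrows 3
turn units [ 0.001  -0.0052 -0.0041] deg 0.7 minrows 1
```

```bash
python3 -m pendant '[[[-0.14,-0.16,-0.015,0,-0.005,-0.004],[-0.14,-0.16,-0.015,0,0,0],[-0.14,-0.16,-0.015,0,0,0],[-0.14,-0.16,0,0,0,0],[0,0,0,0,0,0],[0,0,0,0,0,0]]]' 1; python3 go.py 0.611 -0.3376 0.115 72;python3 - <<'E'
from h import *
cam('wrist','w3.png')
E
```

```text
time_s: 9.07
eef_pos: [0.6108, -0.336, 0.1093]
eef_rot: [-0.004, 0.147, 0.989, 0.004]
wrist_force: [0.1, 0.9, -1.0]
opening: 0.339
t 9.07 pos [ 0.6108 -0.336   0.1093] jaw 73.0 open 0.339 F [ 0.1  0.9 -1. ] q6 -1.95
shift units [-0.003 -0.007 -0.029] mm [-0.6 -1.5 -5.7] minrows 1
turn units [ 0.0022 -0.0032  0.0058] deg -1.0 minrows 1
```

View pics/w3.png

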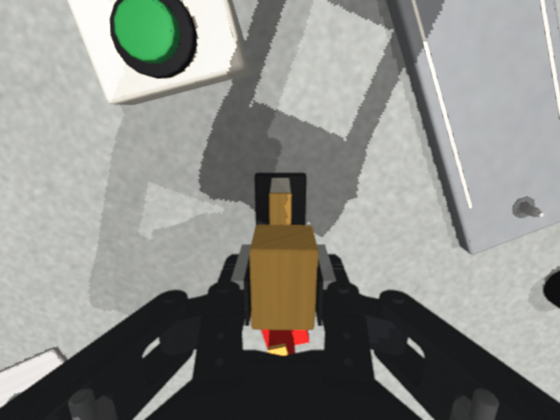

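Run:
```python
from h import *
c=cam('wrist');quad(c,[(250,250),(318,250),(252,328),(315,328)],.137)
im=c['pixels']
cv2.imwrite('pics/w3c.png',cv2.resize(im[165:345,220:345],None,fx=4,fy=3.2,interpolation=cv2.INTER_CUBIC))
for X in [(.611,-.3376,.06),(.632,-.3444,.06),(.590,-.3308,.06)]:print(proj(c,X))
```

```text
centre [ 0.6129 -0.3361] long 0.0402 yaw -17.2 wid 0.0293 wyaw 72.8
[279.85431893 224.56951325]
[279.42077661 253.38881037]
[280.315995   193.88005164]
```

View pics/w3c.png

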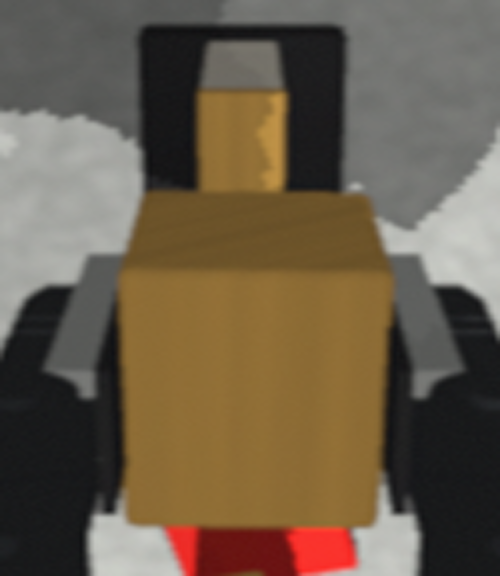

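```bash
python3 -m pendant '[[[0.005,-0.006,0.06,0.002,-0.003,0.004],[0,0,0.06,0,0,0],[0,0,0.05,0,0,0],[0,0,0.03,0,0,0],[0,0,0,0,0,0]]]' 1; python3 go.py 0.609 -0.337 0.0625 72
```

```text
time_s: 9.8
eef_pos: [0.6087, -0.3333, 0.0661]
eef_rot: [-0.001, 0.152, 0.988, 0.001]
wrist_force: [-0.2, 0.3, -0.8]
opening: 0.342
t 9.8 pos [ 0.6087 -0.3333  0.0661] jaw 72.5 open 0.342 F [-0.2  0.3 -0.8] q6 -1.94
shift units [-0.007 -0.017  0.018] mm [-1.4 -3.4  3.6] minrows 1
turn units [ 0.0003 -0.0005  0.0026] deg -0.5 minrows 1
```

```bash
python3 -m pendant '[[[-0.006,-0.017,0,0,0,0.002],[0,0,0.01,0,0,0],[0,0,0.005,0,0,0],[0,0,0,0,0,0]]]' 1; python3 go.py 0.609 -0.337 0.0625 72
python3 - <<'E'
from h import *
c=cam('wrist','w4.png')
E
```

```text
time_s: 10.3
eef_pos: [0.6095, -0.3381, 0.0641]
eef_rot: [0.0, 0.156, 0.988, 0.0]
wrist_force: [-0.4, -0.2, -0.7]
opening: 0.34
t 10.3 pos [ 0.6095 -0.3381  0.0641] jaw 72.1 open 0.34 F [-0.4 -0.2 -0.7] q6 -1.93
shift units [0.004 0.004 0.008] mm [0.8 0.9 1.6] minrows 1
turn units [0.     0.0001 0.0003] deg -0.1 minrows 1
```

View pics/w4.png

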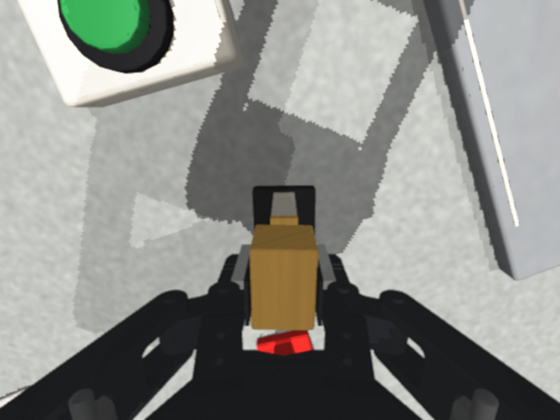

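```bash
python3 -m pendant '[[[0.012,0.002,0,0,0,0],[0,0,0.008,0,0,0],[0,0,0.003,0,0,0],[0,0,0,0,0,0]]]' 1; python3 go.py 0.607 -0.337 0.0625 72
```

```text
time_s: 10.85
eef_pos: [0.6074, -0.3369, 0.0625]
eef_rot: [0.0, 0.156, 0.988, -0.0]
wrist_force: [-0.0, 0.2, -1.5]
opening: 0.345
t 10.85 pos [ 0.6074 -0.3369  0.0625] jaw 72.1 open 0.345 F [-0.   0.2 -1.5] q6 -1.93
shift units [ 0.002 -0.001 -0.   ] mm [ 0.4 -0.2 -0. ] minrows 1
turn units [-0.      0.0003  0.0004] deg -0.1 minrows 1
```

```bash
python3 -m pendant '[[[0,0,0.005,0,0,0],[0,0,0,0,0,0]]]' 1; python3 go.py 0.607 -0.337 0.0615 72
```

```text
time_s: 11.1
eef_pos: [0.6077, -0.3371, 0.0626]
eef_rot: [0.001, 0.156, 0.988, -0.0]
wrist_force: [1.3, 0.3, -0.8]
opening: 0.337
t 11.1 pos [ 0.6077 -0.3371  0.0626] jaw 72.1 open 0.337 F [ 1.3  0.3 -0.8] q6 -1.93
shift units [ 0.003 -0.001  0.005] mm [ 0.7 -0.1  1.1] minrows 1
turn units [-0.0001  0.0005  0.0004] deg -0.1 minrows 1
```

```bash
python3 -m pendant '[[[0,0,0,0,0,0],[0,0,0,0,0,0],[0,0,0,0,0,0],[0,0,-0.05,0,0,0],[0,0,-0.15,0,0,0],[0,0,-0.25,0,0,0],[0,0,-0.25,0,0,0],[0,0,0,0,0,0]]]' 0; python3 go.py 0.5813 0.0578 0.2 91.3
python3 - <<'E'
from h import *
c=cam('wrist','w5.png')
E
```

```text
time_s: 12.1
eef_pos: [0.6077, -0.3372, 0.2086]
eef_rot: [0.001, 0.156, 0.988, -0.0]
wrist_force: [-0.1, 0.5, -0.9]
opening: 1.003
t 12.1 pos [ 0.6077 -0.3372  0.2086] jaw 72.1 open 1.003 F [-0.1  0.5 -0.9] q6 -1.93
shift units [0.734 1.838 0.04 ] mm [146.7 367.7   8.1] minrows 7
turn units [-0.0003  0.0007 -0.1068] deg 19.2 minrows 2
```

View pics/w5.png

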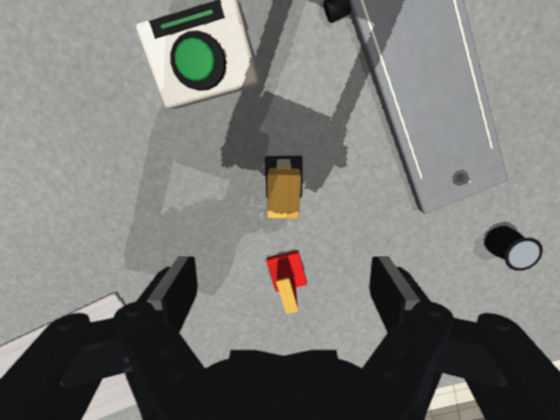

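```bash
python3 -m pendant '[[[0.1,0.2,-0.04,0,0,0],[0.1,0.2,-0.04,0,0,0],[0.1,0.2,-0.04,0,0,0],[0.1,0.2,-0.04,0,0,0],[0.1,0.2,-0.04,0,0,0],[0,0.2,0,0,0,-0.035],[0,0,0,0,0,-0.035],[0,0,0,0,0,-0.035],[0,0,0,0,0,0]]]' 0; python3 go.py 0.5813 0.0578 0.12 91.3;  python3 - <<'E'
from h import *
import pickle
c=cam('wrist','w6.png'); pickle.dump(c,open('w6.pkl','wb'))
E
```

```text
time_s: 13.28
eef_pos: [0.5773, -0.066, 0.2344]
eef_rot: [-0.011, -0.013, 1.0, 0.006]
wrist_force: [-0.4, -0.2, 0.7]
opening: 1.001
t 13.28 pos [ 0.5773 -0.066   0.2344] jaw 91.4 open 1.001 F [-0.4 -0.2  0.7] q6 -1.92
shift units [-0.048  0.611  0.578] mm [ -9.5 122.3 115.7] minrows 3
turn units [ 0.0038 -0.0067  0.0008] deg -0.1 minrows 1
```

View pics/w6.png

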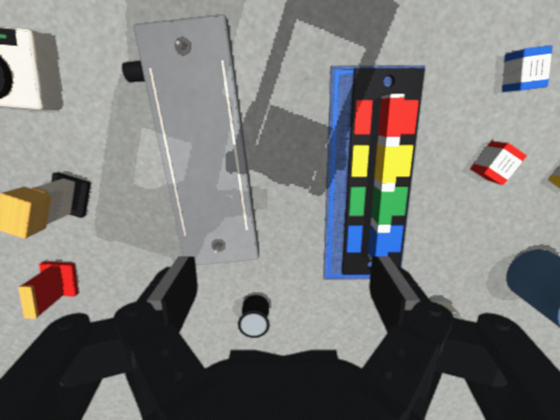

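Run:
```python
from h import *
im=cv2.imread('pics/w6.png')
a=cv2.resize(im[20:270,130:265],None,fx=2.4,fy=2.4,interpolation=cv2.INTER_CUBIC)
b=cv2.resize(im[50:300,310:440],None,fx=2.4,fy=2.4,interpolation=cv2.INTER_CUBIC)
cv2.imwrite('pics/w6c.png',np.hstack([a,b]));print(a.shape)
def pc(n,u,v): cv2.imwrite(n,cv2.resize(im[v-15:v+15,u-15:u+15],None,fx=10,fy=10,interpolation=cv2.INTER_CUBIC))
L=[cv2.resize(im[v-14:v+14,u-14:u+14],None,fx=10,fy=10,interpolation=cv2.INTER_CUBIC) for u,v in [(182,45),(218,245)]]
cv2.imwrite('pics/w6p.png',np.hstack(L))
```

```text
(600, 324, 3)
```

View pics/w6c.png

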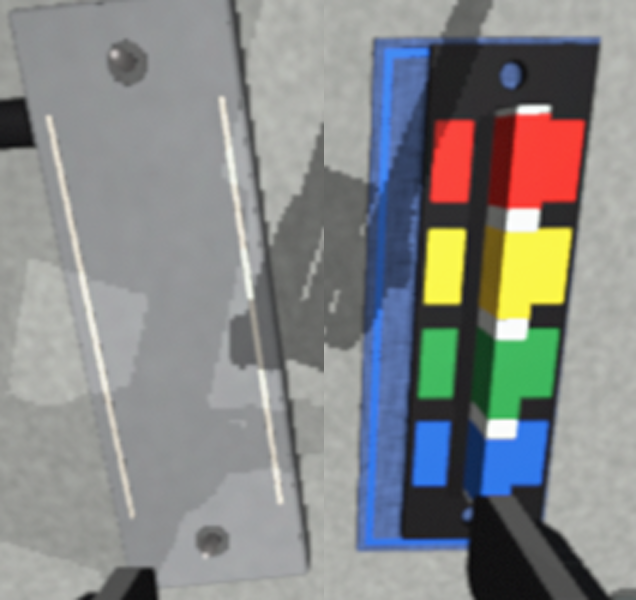

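View pics/w6p.png

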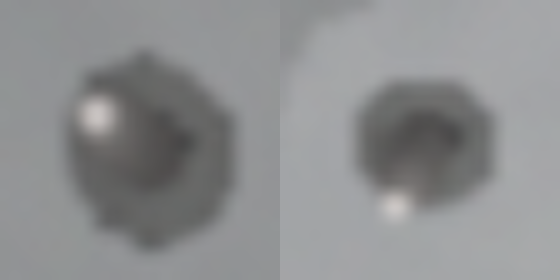

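Run:
```python
from h import *
import pickle
c=pickle.load(open('w6.pkl','rb'))
def s(n,u,v,z): p=unproj(c,u,v,z);print(n,p.round(4));return p[:2]
a=s('tip near',177.2,41.8,.038);b=s('tip far',215,251,.038)
a2=s('base near',183,45.5,.02);b2=s('base far',218,245,.02)
for p,q in((a,b),(a2,b2)): d=q-p;print((p+q)/2,np.hypot(*d),np.degrees(np.arctan2(d[1],d[0])))
r=s('ry',393,141.8,.042);m=s('centre',388.5,186.8,.042);g=s('gb',384.1,228.4,.042)
d=g-r;print(np.hypot(*d),np.degrees(np.arctan2(d[1],d[0])))
s('hole',387.6,81,.012)
E=lambda x,y:(310+(x-324)/2.4-.3,50+y/2.4-.3)
P=[s('c',*E(*p),z) for p,z in [((428,45),.012),((599,42),.012),((402,538),.012)]]
d=P[2]-P[0];print(np.hypot(*d),np.degrees(np.arctan2(d[1],d[0])), np.hypot(*(P[1]-P[0])), (P[1]+P[2])/2)
```

```text
tip near [ 0.4361 -0.1756  0.038 ]
tip far [ 0.6705 -0.1462  0.038 ]
base near [ 0.4359 -0.1752  0.02  ]
base far [ 0.6706 -0.146   0.02  ]
[ 0.55327259 -0.16089434] 0.23624432843016183 7.1368684137607765
[ 0.5532707  -0.16060439] 0.23648158007030926 7.085146588449094
ry [0.5309 0.058  0.042 ]
centre [0.5825 0.0594 0.042 ]
gb [0.6344 0.0606 0.042 ]
0.10354233963460897 1.4529546161205866
hole [0.4649 0.0542 0.012 ]
c [0.4527 0.0131 0.012 ]
c [0.4492 0.0942 0.012 ]
c [0.7146 0.0222 0.012 ]
0.2620125856373877 1.977655608228657 0.08116531981009914 [0.58190283 0.05817452]
```

```bash
python3 -m pendant '[[[-0.01,0.15,0.12,0.004,-0.007,0],[-0.01,0.15,0.12,0,0,0],[-0.01,0.15,0.12,0,0,0],[-0.01,0.15,0.12,0,0,0],[0,0,0,0,0,0],[0,0,0,0,0,0]]]' 0; python3 go.py 0.5822 0.0588 0.06 91.6
```

```text
time_s: 14.08
eef_pos: [0.5816, 0.0546, 0.1336]
eef_rot: [-0.001, -0.003, 1.0, -0.001]
wrist_force: [0.8, -0.2, 0.1]
opening: 1.0
t 14.07 pos [0.5816 0.0546 0.1336] jaw 90.4 open 1.0 F [ 0.8 -0.2  0.1] q6 -1.68
shift units [-0.004  0.022  0.368] mm [-0.8  4.3 73.6] minrows 2
turn units [-0.0006 -0.0006 -0.0068] deg 1.2 minrows 1
```

```bash
python3 -m pendant '[[[-0.004,0.022,0.1,0,0,-0.007],[0,0,0.1,0,0,0],[0,0,0.1,0,0,0],[0,0,0.06,0,0,0],[0,0,0,0,0,0],[0,0,0,0,0,0]]]' 0; python3 go.py 0.5822 0.0588 0.017 91.6;  python3 - <<'E'
from h import *
c=cam('wrist','w7.png')
print(proj(c,(.5822,.0588,.042)))
E
```

```text
time_s: 14.82
eef_pos: [0.5843, 0.0551, 0.0592]
eef_rot: [0.001, -0.013, 1.0, -0.001]
wrist_force: [1.0, -0.2, 1.2]
opening: 1.0
t 14.82 pos [0.5843 0.0551 0.0592] jaw 91.4 open 1.0 F [ 1.  -0.2  1.2] q6 -1.7
shift units [0.011 0.019 0.211] mm [ 2.1  3.8 42.1] minrows 1
turn units [-0.0009  0.0008 -0.0009] deg 0.2 minrows 1
[289.45770269 240.01759666]
```

View pics/w7.png

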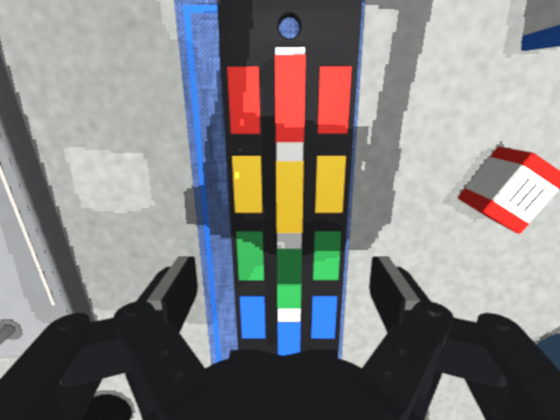

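```bash
python3 -m pendant '[[[0.01,0.019,0.06,-0.001,0.001,-0.001],[0,0,0.06,0,0,0],[0,0,0.05,0,0,0],[0,0,0.03,0,0,0],[0,0,0,0,0,0]]]' 0; python3 go.py 0.5822 0.0588 0.017 91.6
```

```text
time_s: 15.5
eef_pos: [0.5825, 0.0593, 0.0171]
eef_rot: [0.0, -0.014, 1.0, 0.0]
wrist_force: [0.6, -0.2, -0.0]
opening: 0.999
t 15.5 pos [0.5825 0.0593 0.0171] jaw 91.7 open 0.999 F [ 0.6 -0.2 -0. ] q6 -1.7
shift units [ 0.002 -0.002  0.   ] mm [ 0.3 -0.5  0.1] minrows 1
turn units [0.0001 0.0001 0.0003] deg -0.1 minrows 1
```

Close on the rib, lift straight to clear pins.

```bash
python3 -m pendant '[[[0,0,0,0,0,0],[0,0,0,0,0,0],[0,0,0,0,0,0],[0,0,0,0,0,0],[0,0,0,0,0,0],[0,0,0,0,0,0],[0,0,0,0,0,0],[0,0,-0.05,0,0,0],[0,0,-0.1,0,0,0],[0,0,-0.1,0,0,0],[0,0,-0.1,0,0,0],[0,0,0,0,0,0]]]' 1; python3 go.py 0.5533 -0.1607 0.10 97.1;  python3 - <<'E'
from h import *
c=cam('wrist','w8.png')
E
```

```text
time_s: 17.0
eef_pos: [0.582, 0.0593, 0.0924]
eef_rot: [-0.0, -0.014, 1.0, 0.0]
wrist_force: [0.3, 0.1, -4.7]
opening: 0.151
t 17.0 pos [0.582  0.0593 0.0924] jaw 91.7 open 0.151 F [ 0.3  0.1 -4.7] q6 -1.7
shift units [ 0.175 -1.095 -0.038] mm [  35.  -219.1   -7.6] minrows 4
turn units [ 0.0001 -0.     -0.0302] deg 5.4 minrows 1
```

View pics/w8.png

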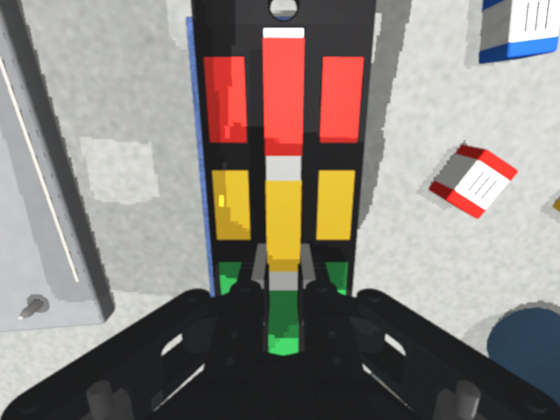

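```bash
python3 - <<'E'
from h import *
c=cam('wrist'); o=telemetry.get_obs(); z=o['eef_pos'][2]+.025
m=unproj(c,284.5,280.5,z);r=unproj(c,284,168,z);print(m-o['eef_pos'],r-o['eef_pos'],np.degrees(np.arctan2(*(m-r)[1::-1])))
cv2.imwrite('pics/w8c.png',cv2.resize(c['pixels'][140:300,240:330],None,fx=4,fy=4,interpolation=cv2.INTER_CUBIC))
E
python3 -m pendant '[[[0.025,-0.16,-0.006,0,0,-0.005],[0.025,-0.16,-0.006,0,0,-0.005],[0.025,-0.16,-0.006,0,0,-0.005],[0.025,-0.16,-0.006,0,0,-0.005],[0.025,-0.16,-0.006,0,0,-0.005],[0.025,-0.16,-0.006,0,0,-0.005],[0.015,-0.08,0,0,0,0],[0,0,0,0,0,0],[0,0,0,0,0,0]]]' 1;python3 go.py 0.5533 -0.1607 0.10 97.1
```

```text
[-9.10233942e-05  5.47034248e-04  2.50000000e-02] [-0.05213924 -0.00124227  0.025     ] 1.9689250860372918
time_s: 18.23
eef_pos: [0.5552, -0.1524, 0.0875]
eef_rot: [-0.01, -0.064, 0.998, 0.005]
wrist_force: [0.1, -0.4, -4.7]
opening: 0.154
t 18.23 pos [ 0.5552 -0.1524  0.0875] jaw 97.3 open 0.154 F [ 0.1 -0.4 -4.7] q6 -2.17
shift units [ 0.016 -0.04  -0.063] mm [  3.2  -7.9 -12.6] minrows 1
turn units [ 0.0033 -0.0061  0.0011] deg -0.2 minrows 1
```

View pics/w8c.png

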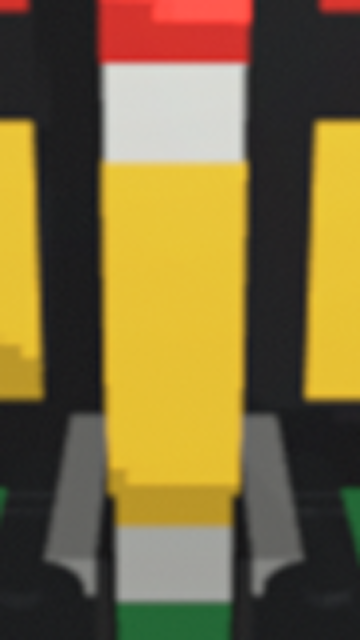

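```bash
python3 -m pendant '[[[0.008,-0.02,0.02,0.003,-0.006,0.001],[0.008,-0.02,0.02,0,0,0],[0,0,0.02,0,0,0],[0,0,0,0,0,0],[0,0,0,0,0,0]]]' 1;python3 go.py 0.5533 -0.1607 0.07 97.1
python3 - <<'E'
from h import *
import pickle
c=cam('wrist','w9.png');pickle.dump(c,open('w9.pkl','wb'));cam('scene','s9.png')
E
```

```text
time_s: 18.85
eef_pos: [0.5526, -0.1583, 0.0741]
eef_rot: [-0.0, -0.063, 0.998, 0.001]
wrist_force: [0.2, -0.5, -4.9]
opening: 0.149
t 18.85 pos [ 0.5526 -0.1583  0.0741] jaw 97.3 open 0.149 F [ 0.2 -0.5 -4.9] q6 -2.18
shift units [-0.002 -0.013  0.02 ] mm [-0.4 -2.5  4. ] minrows 1
turn units [ 0.0005 -0.      0.001 ] deg -0.2 minrows 1
```

View pics/w9.png

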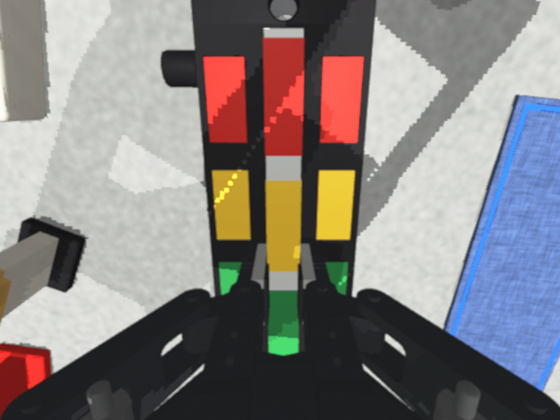

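View pics/s9.png

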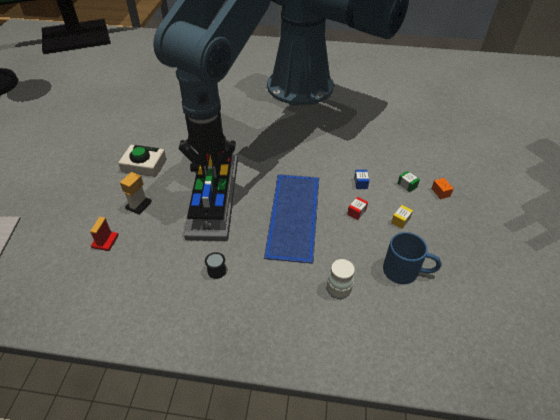

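```bash
python3 -m pendant '[[[-0.002,-0.013,0.02,0,0,0.001],[0,0,0.01,0,0,0],[0,0,0,0,0,0]]]' 1;python3 go.py 0.5533 -0.1607 0.065 97.1
python3 - <<'E'
from h import *
c=cam('wrist')
cv2.imwrite('pics/w10.png',cv2.resize(c['pixels'][0:40,260:310],None,fx=10,fy=10,interpolation=cv2.INTER_CUBIC))
j=np.radians(7.1);ct=np.array([.5533,-.1607])-.118*np.array([np.cos(j),np.sin(j)])
o=telemetry.get_obs();p=o['eef_pos'];pc=p[:2]-.118*np.array([np.cos(j),np.sin(j)])
print('pin tip',proj(c,[*ct,.038]),'hole top',proj(c,[*pc,p[2]-.005]),'hole bottom',proj(c,[*pc,p[2]-.013]))
E
```

```text
time_s: 19.32
eef_pos: [0.5535, -0.1612, 0.0678]
eef_rot: [0.0, -0.062, 0.998, 0.001]
wrist_force: [-0.0, -0.9, -4.9]
opening: 0.15
t 19.32 pos [ 0.5535 -0.1612  0.0678] jaw 97.1 open 0.15 F [-0.  -0.9 -4.9] q6 -2.18
shift units [0.001 0.002 0.014] mm [0.2 0.5 2.8] minrows 1
turn units [ 0.0005  0.0001 -0.0001] deg 0.0 minrows 1
pin tip [283.95816455  20.93367752] hole top [283.0499606   5.6341943] hole bottom [283.02165255  11.28682269]
```

View pics/w10.png

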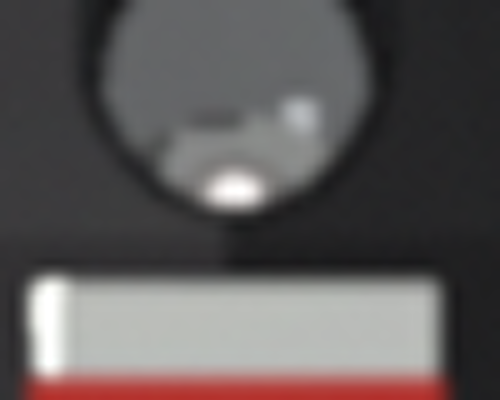

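```bash
python3 -m pendant '[[[0.001,0.002,0.025,0,0,0],[0,0,0.025,0,0,0],[0,0,0.025,0,0,0],[0,0,0,0,0,0]]]' 1;python3 go.py 0.5533 -0.1607 0.033 97.1
python3 - <<'E'
from h import *
c=cam('wrist')
cv2.imwrite('pics/w11.png',cv2.resize(c['pixels'][0:40,260:310],None,fx=10,fy=10,interpolation=cv2.INTER_CUBIC))
E
```

```text
time_s: 19.88
eef_pos: [0.5531, -0.1606, 0.0516]
eef_rot: [-0.0, -0.062, 0.998, 0.001]
wrist_force: [-0.6, 0.0, -5.3]
opening: 0.151
t 19.88 pos [ 0.5531 -0.1606  0.0516] jaw 97.1 open 0.151 F [-0.6  0.  -5.3] q6 -2.18
shift units [-0.001 -0.001  0.093] mm [-0.2 -0.2 18.6] minrows 1
turn units [ 0.0005 -0.     -0.0001] deg 0.0 minrows 1
```

View pics/w11.png

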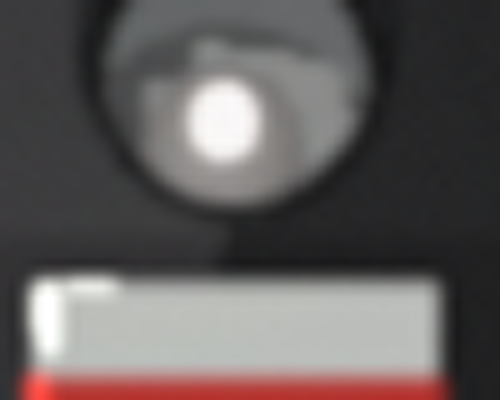

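```bash
python3 -m pendant '[[[0,0,0.025,0,0,0],[0,0,0.025,0,0,0],[0,0,0.02,0,0,0],[0,0,0,0,0,0]]]' 1;python3 go.py 0.5533 -0.1607 0.033 97.1
```

```text
time_s: 20.42
eef_pos: [0.5535, -0.1608, 0.0371]
eef_rot: [0.0, -0.062, 0.998, 0.001]
wrist_force: [-0.1, 0.3, -3.9]
opening: 0.15
t 20.43 pos [ 0.5535 -0.1608  0.0371] jaw 97.1 open 0.15 F [-0.1  0.3 -3.9] q6 -2.18
shift units [0.001 0.    0.02 ] mm [0.2 0.1 4.1] minrows 1
turn units [ 0.0004  0.0002 -0.0001] deg 0.0 minrows 1
```

```bash
python3 -m pendant '[[[0,0,0.012,0,0,0],[0,0,0.01,0,0,0],[0,0,0,0,0,0]]]' 1;python3 go.py 0.5533 -0.1607 0.033 97.1
```

```text
time_s: 20.8
eef_pos: [0.554, -0.161, 0.0346]
eef_rot: [0.001, -0.062, 0.998, 0.0]
wrist_force: [-0.6, 0.1, -5.3]
opening: 0.146
t 20.8 pos [ 0.554  -0.161   0.0346] jaw 97.1 open 0.146 F [-0.6  0.1 -5.3] q6 -2.18
shift units [0.003 0.002 0.008] mm [0.7 0.4 1.6] minrows 1
turn units [ 0.0002  0.0004 -0.    ] deg 0.0 minrows 1
```

```bash
python3 -m pendant '[[[0.003,0.002,0.01,0,0,0],[0,0,0.006,0,0,0],[0,0,0,0,0,0]]]' 1;python3 go.py 0.5533 -0.1607 0.033 97.1
```

```text
time_s: 21.18
eef_pos: [0.5542, -0.1611, 0.0344]
eef_rot: [0.001, -0.062, 0.998, -0.0]
wrist_force: [0.1, -0.3, -5.1]
opening: 0.151
t 21.18 pos [ 0.5542 -0.1611  0.0344] jaw 97.1 open 0.151 F [ 0.1 -0.3 -5.1] q6 -2.18
shift units [0.004 0.003 0.007] mm [0.9 0.5 1.3] minrows 1
turn units [-0.0002  0.0007  0.0001] deg -0.0 minrows 1
```

```bash
python3 -m pendant '[[[0.003,0.002,0.02,0,0,0]]]' 1;python3 go.py 0.5533 -0.1607 0.033 97.1
```

```text
time_s: 21.3
eef_pos: [0.5544, -0.1612, 0.0341]
eef_rot: [0.001, -0.062, 0.998, -0.0]
wrist_force: [-20.8, 8.5, 53.8]
opening: 0.149
t 21.3 pos [ 0.5544 -0.1612  0.0341] jaw 97.1 open 0.149 F [-20.8   8.5  53.8] q6 -2.18
shift units [0.005 0.003 0.006] mm [1.  0.6 1.1] minrows 1
turn units [-0.0004  0.0008  0.0002] deg -0.0 minrows 1
```

```bash
python3 -m pendant '[[[0,0,-0.003,0,0,0],[0,0,0,0,0,0],[0,0,0,0,0,0],[0,0,0,0,0,0],[0,0,0,0,0,0],[0,0,-0.05,0,0,0],[0,0,-0.15,0,0,0],[0,0,-0.25,0,0,0],[0,0,-0.25,0,0,0],[0,0,-0.25,0,0,0],[0,0,0,0,0,0]]]' 0;python3 go.py 0.5533 -0.1607 0.033 97.1
python3 - <<'E'
from h import *
import pickle
c=cam('wrist','w12.png');pickle.dump(c,open('w12.pkl','wb'))
E
```

```text
time_s: 22.68
eef_pos: [0.5548, -0.1616, 0.2344]
eef_rot: [0.003, -0.062, 0.998, -0.002]
wrist_force: [-0.4, -1.0, -0.6]
opening: 1.002
t 22.68 pos [ 0.5548 -0.1616  0.2344] jaw 97.1 open 1.002 F [-0.4 -1.  -0.6] q6 -2.18
shift units [0.013 0.009 1.007] mm [  2.7   1.9 201.3] minrows 4
turn units [-0.0012  0.0021  0.0002] deg -0.0 minrows 1
```

View pics/w12.png

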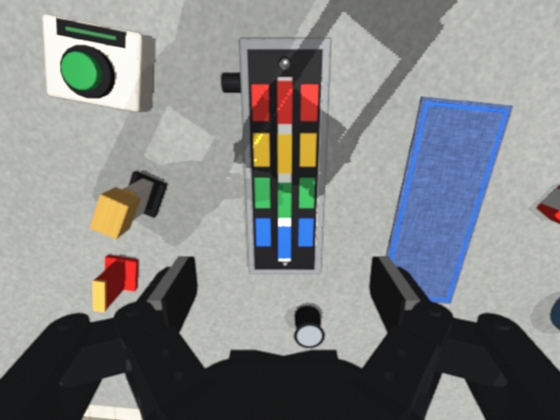

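```bash
python3 - <<'E'
from h import *
im=cv2.imread('pics/w12.png')
cv2.imwrite('pics/w12c.png',cv2.resize(im[50:280,240:330],None,fx=3,fy=3,interpolation=cv2.INTER_CUBIC)[:,:])
E
python3 go.py 0.56 0.26 0.25 100
```

```text
t 22.73 pos [ 0.5535 -0.161   0.2317] jaw 97.1 open 0.999 F [ 0.2 -0.   0.3] q6 -2.18
shift units [-0.294  2.084 -0.094] mm [-58.8 416.9 -18.8] minrows 8
turn units [-0.0005  0.001  -0.0159] deg 2.9 minrows 1
```

View pics/w12c.png

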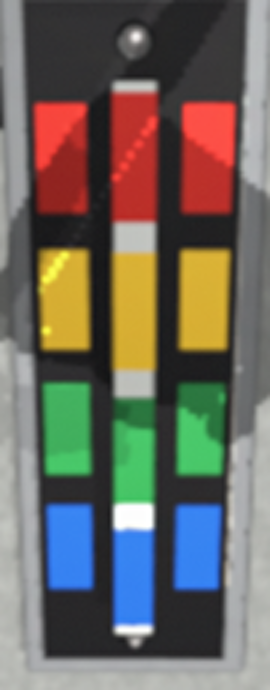

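```bash
python3 - <<'E'
from h import *
import pickle
c=pickle.load(open('w12.pkl','rb'))
p=[unproj(c,239.7+134/3,49.7+v/3,.058)[:2] for v in (236,384,516)]
print(p); d=p[2]-p[0];print(np.hypot(*d),np.degrees(np.arctan2(d[1],d[0])),np.mean(p,0))
j=np.radians(7.1);C=np.array([.5535,-.161])
for n,s in zip(['red','yellow','green','blue'],[-.078,-.026,.026,.078]): print(n,(C+s*np.array([np.cos(j),np.sin(j)])).round(4))
E
python3 -m pendant '[[[-0.03,0.23,-0.012,0,0,0],[-0.03,0.23,-0.012,0,0,0],[-0.03,0.23,-0.012,0,0,0],[-0.03,0.23,-0.012,0,0,0],[-0.03,0.23,-0.012,0,0,0],[-0.03,0.23,-0.012,0,0,0],[-0.03,0.23,-0.012,0,0,0],[-0.03,0.23,-0.012,0,0,-0.016],[-0.03,0.2,0,0,0,0],[0,0,0,0,0,0],[0,0,0,0,0,0]]]' 0;python3 go.py 0.56 0.26 0.25 100
python3 - <<'E'
from h import *
import pickle
c=cam('wrist','w13.png');pickle.dump(c,open('w13.pkl','wb'))
E
```

```text
[array([ 0.50125094, -0.16767145]), array([ 0.55342287, -0.1610704 ]), array([ 0.60481175, -0.15456844])]
0.10438644998909986 7.2110212767425335 [ 0.55316185 -0.16110343]
red [ 0.4761 -0.1706]
yellow [ 0.5277 -0.1642]
green [ 0.5793 -0.1578]
blue [ 0.6309 -0.1514]
time_s: 24.1
eef_pos: [0.545, 0.2623, 0.234]
eef_rot: [-0.013, -0.087, 0.996, 0.0]
wrist_force: [-0.2, -0.8, -0.9]
opening: 0.999
t 24.1 pos [0.545  0.2623 0.234 ] jaw 99.9 open 0.999 F [-0.2 -0.8 -0.9] q6 -1.5
shift units [-0.07  -0.024 -0.082] mm [-14.   -4.8 -16.4] minrows 1
turn units [ 0.0009 -0.008  -0.0004] deg 0.1 minrows 1
```

View pics/w13.png

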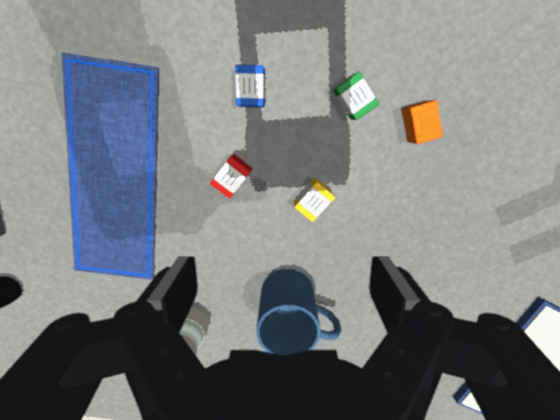

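Run:
```python
from h import *
im=cv2.imread('pics/w13.png')
L=[cv2.resize(im[v-26:v+26,u-26:u+26],None,fx=7,fy=7,interpolation=cv2.INTER_CUBIC) for u,v in [(250,86),(357,95),(231,176),(315,200)]]
cv2.imwrite('pics/w13c.png',np.vstack([np.hstack(L[:2]),np.hstack(L[2:])]))
```

```text
(no output)
```

View pics/w13c.png

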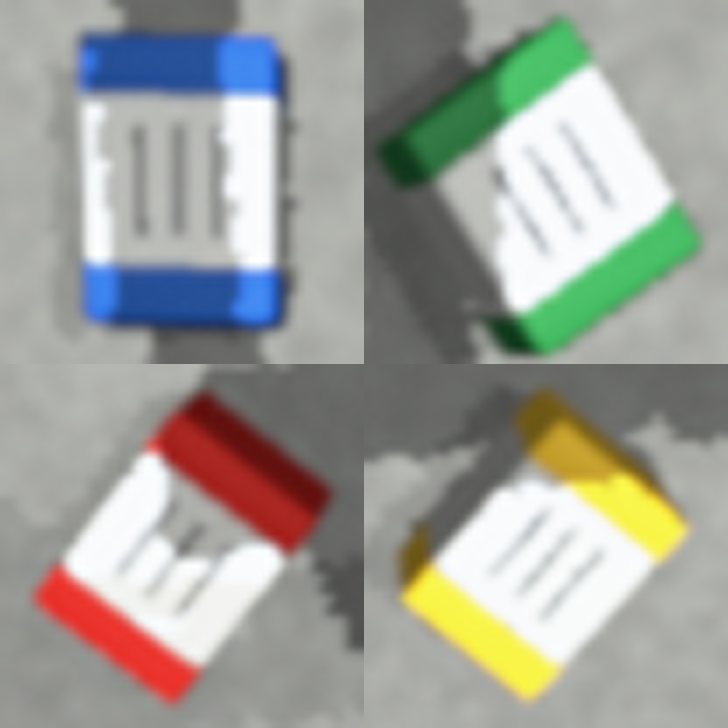

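Run:
```python
from h import *
import pickle
c=pickle.load(open('w13.pkl','rb'))
def T(u0,v0,ox,oy,pts): return [(u0-.4+(x-ox)/7,v0-.4+(y-oy)/7) for x,y in pts]
print('blue');quad(c,T(224,60,0,0,[(80,35),(278,37),(85,320),(283,325)]),.03)
print('green');quad(c,T(331,69,364,0,[(405,130),(560,15),(545,355),(700,240)]),.03)
print('red');quad(c,T(205,150,0,364,[(182,412),(312,522),(35,600),(175,705)]),.03)
print('yel');quad(c,T(289,174,364,364,[(560,426),(688,528),(402,598),(530,700)]),.03)
print('mug',unproj(c,289,325,.085))
for p in [(64,55),(158,68),(75,268),(152,277)]: print(unproj(c,*p,.004).round(4))
```

```text
blue
centre [0.4491 0.2088] long 0.0418 yaw 9.2 wid 0.0309 wyaw 99.0
green
centre [0.4385 0.3276] long 0.0414 yaw 46.1 wid 0.0289 wyaw 136.3
red
centre [0.5547 0.2   ] long 0.0411 yaw -28.8 wid 0.0288 wyaw 59.7
yel
centre [0.5671 0.3054] long 0.041 yaw -30.5 wid 0.0294 wyaw 60.9
mug [0.70351173 0.29738904 0.085     ]
[ 0.4516 -0.0075  0.004 ]
[0.4468 0.0989 0.004 ]
[ 7.253e-01 -4.000e-04  4.000e-03]
[0.7211 0.1061 0.004 ]
```

```bash
python3 go.py 0.567 0.3055 0.09 60
```

```text
t 24.15 pos [0.5449 0.2621 0.2339] jaw 99.9 open 1.0 F [-0.7  0.6  0. ] q6 -1.5
shift units [-0.164  0.193  0.716] mm [-32.9  38.5 143.3] minrows 3
turn units [-0.0019 -0.0081  0.2217] deg -39.9 minrows 4
```

```bash
python3 -m pendant '[[[-0.08,0.096,0,-0.002,-0.008,0],[-0.08,0.096,0,0,0,0],[0,0,0.17,0,0,0.055],[0,0,0.17,0,0,0.055],[0,0,0.17,0,0,0.055],[0,0,0.17,0,0,0.055],[0,0,0,0,0,0],[0,0,0,0,0,0]]]' 0; python3 go.py 0.567 0.3055 0.04 60
```

```text
time_s: 25.15
eef_pos: [0.5786, 0.3088, 0.0962]
eef_rot: [0.003, 0.269, 0.963, 0.009]
wrist_force: [1.0, -0.2, 0.8]
opening: 1.0
t 25.15 pos [0.5786 0.3088 0.0962] jaw 58.8 open 1.0 F [ 1.  -0.2  0.8] q6 -0.73
shift units [ 0.041 -0.049  0.28 ] mm [ 8.3 -9.9 56. ] minrows 1
turn units [ 0.0059  0.0004 -0.0068] deg 1.2 minrows 1
```

```bash
python3 -m pendant '[[[0.04,-0.049,0.09,0.006,0,-0.007],[0,0,0.09,0,0,0],[0,0,0.08,0,0,0],[0,0,0,0,0,0],[0,0,0,0,0,0]]]' 0; python3 go.py 0.567 0.3055 0.006 60
python3 - <<'E'
from h import *
c=cam('wrist','w14.png');o=telemetry.get_obs()
print(proj(c,[.567,.3055,.03]))
E
```

```text
time_s: 25.78
eef_pos: [0.5681, 0.3052, 0.0435]
eef_rot: [0.002, 0.256, 0.967, 0.0]
wrist_force: [-0.4, -0.8, -0.2]
opening: 1.003
t 25.77 pos [0.5681 0.3052 0.0435] jaw 60.4 open 1.003 F [-0.4 -0.8 -0.2] q6 -0.74
shift units [ 0.006 -0.002  0.187] mm [ 1.2 -0.4 37.5] minrows 1
turn units [0.0007 0.0014 0.002 ] deg -0.4 minrows 1
[281.6480777  244.48463121]
```

View pics/w14.png

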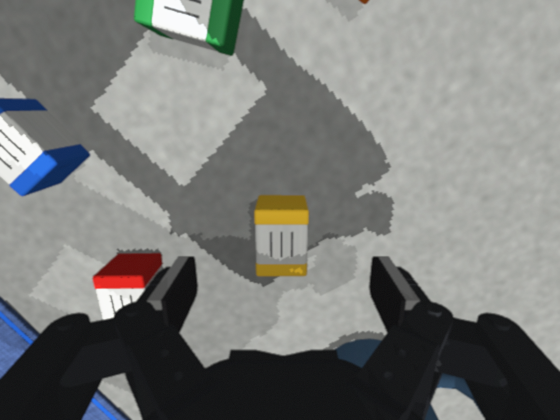

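```bash
python3 -m pendant '[[[0.006,-0.002,0.05,0,0.001,0.002],[0,0,0.06,0,0,0],[0,0,0.05,0,0,0],[0,0,0.02,0,0,0],[0,0,0,0,0,0]]]' 0; python3 go.py 0.567 0.3055 0.006 60
```

```text
time_s: 26.45
eef_pos: [0.567, 0.3055, 0.0052]
eef_rot: [0.001, 0.259, 0.966, 0.001]
wrist_force: [0.6, 0.8, -0.4]
opening: 1.0
t 26.45 pos [0.567  0.3055 0.0052] jaw 60.0 open 1.0 F [ 0.6  0.8 -0.4] q6 -0.74
shift units [ 0.     0.    -0.004] mm [ 0.   0.  -0.8] minrows 1
turn units [ 0.0008  0.0004 -0.0002] deg 0.0 minrows 1
```

```bash
python3 -m pendant '[[[0,0,0,0,0,0],[0,0,0,0,0,0],[0,0,0,0,0,0],[0,0,0,0,0,0],[0,0,0,0,0,0],[0,0,-0.08,0,0,0],[0,0,-0.2,0,0,0],[0,0,-0.25,0,0,0],[0,0,-0.25,0,0,0],[0,0,0,0,0,0]]]' 1; python3 go.py 0.5277 -0.1642 0.15 97.2
```

```text
time_s: 27.7
eef_pos: [0.5671, 0.3054, 0.1705]
eef_rot: [0.002, 0.259, 0.966, 0.002]
wrist_force: [0.8, 0.1, -1.8]
opening: 0.338
t 27.7 pos [0.5671 0.3054 0.1705] jaw 60.0 open 0.338 F [ 0.8  0.1 -1.8] q6 -0.74
shift units [-1.004 -2.132  0.096] mm [-200.8 -426.4   19.3] minrows 8
turn units [ 0.001   0.0014 -0.2068] deg 37.2 minrows 4
```

```bash
python3 -m pendant '[[[-0.11,-0.233,0,0,0,0],[-0.11,-0.233,0,0,0,0],[-0.11,-0.233,0,0,0,0],[-0.11,-0.233,0,0,0,0],[-0.11,-0.233,0,0,0,0],[-0.11,-0.233,0,0,0,0],[-0.11,-0.233,0,0,0,0],[-0.11,-0.233,0,0,0,0],[0,0,0,0,0,-0.052],[0,0,0,0,0,-0.052],[0,0,0,0,0,-0.052],[0,0,0,0,0,-0.052]]]' 1; python3 go.py 0.5277 -0.1642 0.12 97.2
```

```text
time_s: 29.2
eef_pos: [0.5252, -0.1174, 0.1644]
eef_rot: [-0.002, -0.074, 0.997, 0.003]
wrist_force: [0.9, 0.0, -0.8]
opening: 0.339
t 29.2 pos [ 0.5252 -0.1174  0.1644] jaw 98.5 open 0.339 F [ 0.9  0.  -0.8] q6 -2.16
shift units [ 0.022 -0.235  0.221] mm [  4.3 -47.   44.1] minrows 2
turn units [ 0.002  -0.0011  0.0074] deg -1.3 minrows 1
```

```bash
python3 -m pendant '[[[0.011,-0.117,0.05,0.002,-0.001,0.007],[0.011,-0.118,0.05,0,0,0],[0,0,0.05,0,0,0],[0,0,0.05,0,0,0],[0,0,0,0,0,0],[0,0,0,0,0,0]]]' 1; python3 go.py 0.5277 -0.1642 0.085 97.2
python3 - <<'E'
from h import *
c=cam('wrist','w15.png');o=telemetry.get_obs()
E
```

```text
time_s: 29.95
eef_pos: [0.5249, -0.1663, 0.1192]
eef_rot: [-0.002, -0.058, 0.998, 0.001]
wrist_force: [0.2, -0.0, -0.5]
opening: 0.335
t 29.95 pos [ 0.5249 -0.1663  0.1192] jaw 96.6 open 0.335 F [ 0.2 -0.  -0.5] q6 -2.21
shift units [-0.016  0.008  0.171] mm [-3.2  1.7 34.2] minrows 1
turn units [ 0.0006 -0.0013 -0.0031] deg 0.6 minrows 1
```

View pics/w15.png

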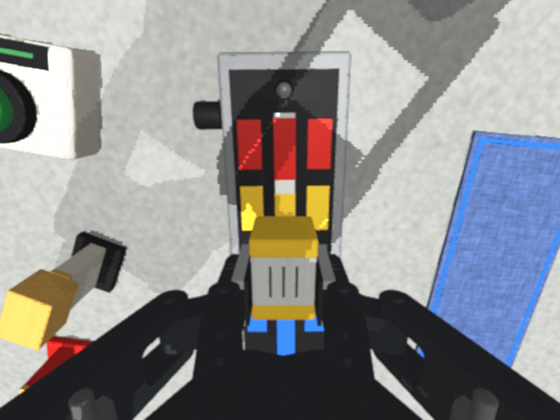

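Run:
```python
from h import *
c=cam('wrist');o=telemetry.get_obs();p=o['eef_pos']
cv2.imwrite('pics/w15c.png',cv2.resize(c['pixels'][205:335,230:340],None,fx=4.5,fy=4.5,interpolation=cv2.INTER_CUBIC))
m=quad(c,[(248.5,251),(319,251),(251,319),(316,319)],p[2]+.025);print((m-p[:2])*1000)
```

```text
centre [ 0.5261 -0.1659] long 0.0355 yaw 6.5 wid 0.0308 wyaw 96.6
[1.13851944 0.40417774]
```

View pics/w15c.png

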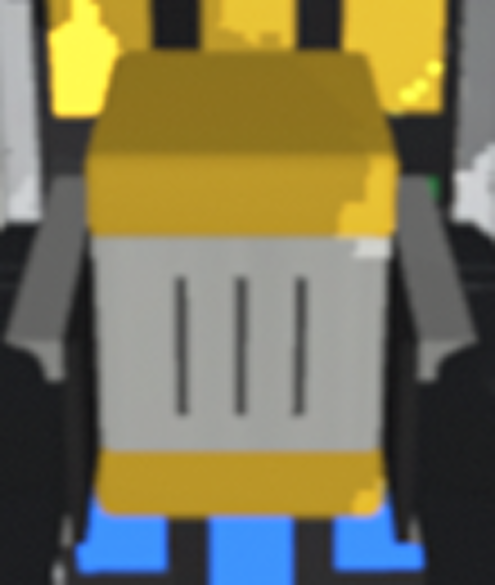

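```bash
python3 - <<'E'
from h import *
c=cam('wrist');o=telemetry.get_obs();p=o['eef_pos']
m=quad(c,[(249.5,239.4),(318.4,239.4),(253,319.4),(315.5,319.4)],p[2]+.025);print((m-p[:2])*1000)
E
python3 -m pendant '[[[-0.023,0.008,0.05,0,-0.001,-0.003],[0,0,0.06,0,0,0],[0,0,0.05,0,0,0],[0,0,0.03,0,0,0],[0,0,0,0,0,0],[0,0,0,0,0,0]]]' 1; python3 go.py 0.5295 -0.164 0.063 97.2
```

```text
centre [ 0.5236 -0.1661] long 0.0413 yaw 6.9 wid 0.0297 wyaw 96.6
[-1.4536191   0.31409068]
time_s: 30.85
eef_pos: [0.5297, -0.1637, 0.0787]
eef_rot: [-0.0, -0.063, 0.998, 0.001]
wrist_force: [-0.6, -0.1, -0.8]
opening: 0.337
t 30.85 pos [ 0.5297 -0.1637  0.0787] jaw 97.3 open 0.337 F [-0.6 -0.1 -0.8] q6 -2.21
shift units [ 0.001 -0.002  0.078] mm [ 0.3 -0.3 15.7] minrows 1
turn units [ 0.0005 -0.0001  0.0003] deg -0.1 minrows 1
```

```bash
python3 -m pendant '[[[0,-0.002,0.03,0,0,0],[0,0,0.025,0,0,0],[0,0,0.01,0,0,0],[0,0,0,0,0,0]]]' 1; python3 go.py 0.5295 -0.164 0.063 97.2;python3 -m pendant '[[[0,0,0.005,0,0,0]]]' 1; python3 go.py 0.5295 -0.164 0.063 97.2
```

```text
time_s: 31.35
eef_pos: [0.5302, -0.1644, 0.0654]
eef_rot: [0.0, -0.063, 0.998, 0.0]
wrist_force: [0.0, -0.1, -0.8]
opening: 0.337
t 31.35 pos [ 0.5302 -0.1644  0.0654] jaw 97.3 open 0.337 F [ 0.  -0.1 -0.8] q6 -2.21
shift units [0.003 0.002 0.012] mm [0.6 0.5 2.4] minrows 1
turn units [0.0003 0.0002 0.0003] deg -0.1 minrows 1
time_s: 31.48
eef_pos: [0.5303, -0.1645, 0.0645]
eef_rot: [0.0, -0.063, 0.998, 0.0]
wrist_force: [-0.5, -0.6, -1.6]
opening: 0.337
t 31.48 pos [ 0.5303 -0.1645  0.0645] jaw 97.3 open 0.337 F [-0.5 -0.6 -1.6] q6 -2.21
shift units [0.004 0.003 0.007] mm [0.8 0.6 1.5] minrows 1
turn units [0.0002 0.0003 0.0003] deg -0.1 minrows 1
```

```bash
python3 -m pendant '[[[0.003,0.002,0.007,0,0,0]]]' 1; python3 go.py 0.5295 -0.164 0.063 97.2;python3 -m pendant '[[[0,0,0.005,0,0,0]]]' 1; python3 go.py 0.5295 -0.164 0.063 97.2
```

```text
time_s: 31.6
eef_pos: [0.5303, -0.1645, 0.0643]
eef_rot: [0.001, -0.063, 0.998, -0.0]
wrist_force: [-3.6, 2.4, 12.0]
opening: 0.336
t 31.6 pos [ 0.5303 -0.1645  0.0643] jaw 97.3 open 0.336 F [-3.6  2.4 12. ] q6 -2.21
shift units [0.004 0.003 0.006] mm [0.8 0.6 1.3] minrows 1
turn units [-0.0001  0.0006  0.0003] deg -0.1 minrows 1
time_s: 31.72
eef_pos: [0.5305, -0.1645, 0.0643]
eef_rot: [0.001, -0.063, 0.998, -0.0]
wrist_force: [-3.5, 0.6, 8.2]
opening: 0.335
t 31.73 pos [ 0.5305 -0.1645  0.0643] jaw 97.3 open 0.335 F [-3.5  0.6  8.2] q6 -2.21
shift units [0.004 0.003 0.006] mm [0.9 0.6 1.3] minrows 1
turn units [-0.0001  0.0006  0.0004] deg -0.1 minrows 1
```

```bash
python3 -m pendant '[[[0,0,-0.001,0,0,0],[0,0,0,0,0,0],[0,0,0,0,0,0],[0,0,0,0,0,0],[0,0,-0.05,0,0,0],[0,0,-0.15,0,0,0],[0,0,-0.25,0,0,0],[0,0,-0.25,0,0,0],[0,0,0,0,0,0]]]' 0;python3 go.py 0.5547 0.2 0.18 60
python3 - <<'E'
from h import *
c=cam('wrist','w16.png')
E
```

```text
time_s: 32.85
eef_pos: [0.5304, -0.1647, 0.2111]
eef_rot: [0.002, -0.063, 0.998, -0.0]
wrist_force: [0.2, 0.6, 0.1]
opening: 1.0
t 32.85 pos [ 0.5304 -0.1647  0.2111] jaw 97.3 open 1.0 F [0.2 0.6 0.1] q6 -2.21
shift units [-0.351  1.794  0.155] mm [-70.1 358.7  30.9] minrows 7
turn units [-0.      0.0011  0.207 ] deg -37.3 minrows 4
```

View pics/w16.png

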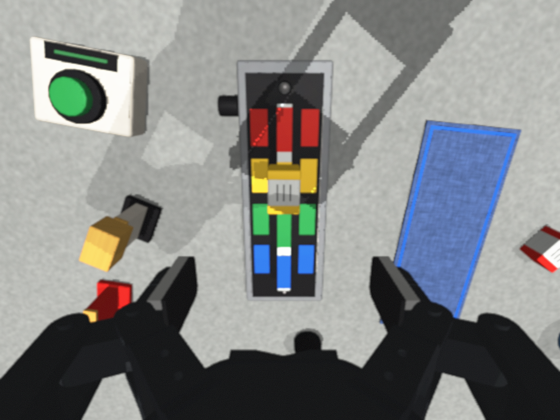

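```bash
python3 -m pendant '[[[-0.045,0.23,0,0,0,0],[-0.045,0.23,0,0,0,0],[-0.045,0.23,0,0,0,0],[-0.045,0.23,0,0,0,0],[-0.045,0.23,0,0,0,0],[-0.045,0.23,0,0,0,0],[-0.045,0.23,0,0,0,0],[-0.035,0.17,0,0,0,0],[0,0,0.14,0,0,0.052],[0,0,0.14,0,0,0.052],[0,0,0.14,0,0,0.052],[0,0,0.14,0,0,0.052]]]' 0;python3 go.py 0.5547 0.2 0.045 60
```

```text
time_s: 34.4
eef_pos: [0.5433, 0.2104, 0.0805]
eef_rot: [-0.011, 0.271, 0.963, -0.002]
wrist_force: [-1.0, -0.9, -0.3]
opening: 1.005
t 34.4 pos [0.5433 0.2104 0.0805] jaw 58.6 open 1.005 F [-1.  -0.9 -0.3] q6 -0.86
shift units [-0.079 -0.013  0.176] mm [-15.9  -2.6  35.2] minrows 1
turn units [-0.003  -0.0062 -0.0077] deg 1.4 minrows 1
```

```bash
python3 -m pendant '[[[-0.079,-0.013,0.06,-0.003,-0.006,-0.008],[0,0,0.06,0,0,0],[0,0,0.05,0,0,0],[0,0,0,0,0,0],[0,0,0,0,0,0]]]' 0; python3 go.py 0.5547 0.2 0.006 60
python3 - <<'E'
from h import *
c=cam('wrist','w17.png');o=telemetry.get_obs()
print(proj(c,[.5547,.2,.03]))
E
```

```text
time_s: 35.02
eef_pos: [0.549, 0.1999, 0.0383]
eef_rot: [-0.006, 0.259, 0.966, -0.002]
wrist_force: [-0.3, -0.4, 0.2]
opening: 0.998
t 35.02 pos [0.549  0.1999 0.0383] jaw 60.0 open 0.998 F [-0.3 -0.4  0.2] q6 -0.9
shift units [-0.026  0.016  0.161] mm [-5.2  3.2 32.2] minrows 1
turn units [-0.0024 -0.0035 -0.0002] deg 0.0 minrows 1
[287.56156111 258.34298958]
```

View pics/w17.png

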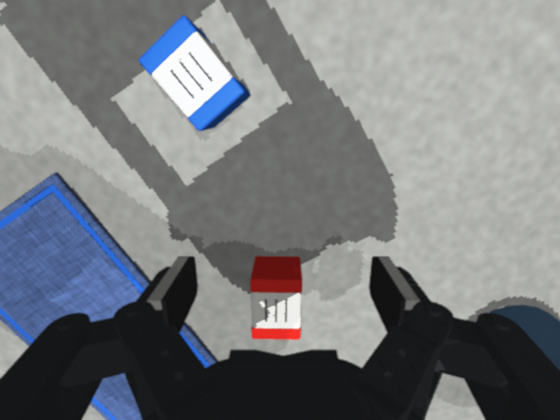

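Run:
```python
from h import *
c=cam('wrist');cv2.imwrite('pics/w17c.png',cv2.resize(c['pixels'][245:350,230:320],None,fx=5,fy=5,interpolation=cv2.INTER_CUBIC))
t=cam('top','t17.png');cv2.imwrite('pics/t17c.png',cv2.resize(t['pixels'][170:280,130:290],None,fx=4,fy=4,interpolation=cv2.INTER_CUBIC))
```

```text
(no output)
```

View pics/w17c.png

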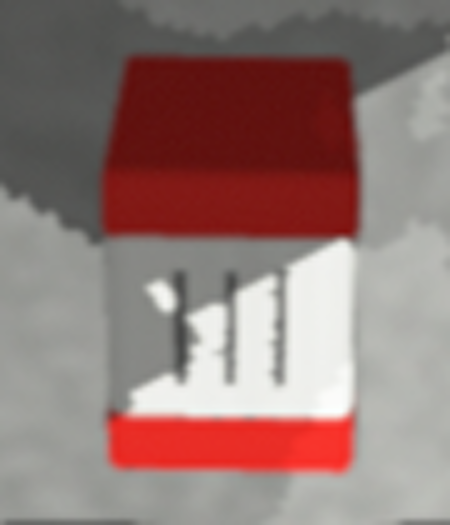

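View pics/t17c.png

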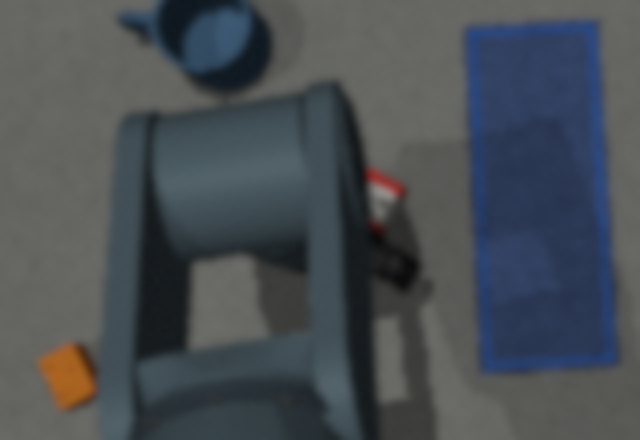

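```bash
python3 - <<'E'
from h import *
c=cam('wrist')
quad(c,[(250.4,278.8),(301.4,279.2),(251.8,338.4),(300.2,338.4)],.03)
E
python3 go.py 0.5547 0.2 0.05 60
```

```text
centre [0.5814 0.1768] long 0.0419 yaw -30.4 wid 0.0298 wyaw 60.0
t 35.23 pos [0.5493 0.1998 0.0386] jaw 60.0 open 1.002 F [ 0.1 -0.3 -0.1] q6 -0.9
shift units [-0.022  0.014 -0.057] mm [ -4.5   2.8 -11.4] minrows 1
turn units [-0.0022 -0.0033 -0.0002] deg 0.0 minrows 1
```

```bash
python3 go.py 0.5814 0.1768 0.045 60
```

```text
t 35.23 pos [0.5493 0.1998 0.0386] jaw 60.0 open 1.002 F [ 0.1 -0.3 -0.1] q6 -0.9
shift units [-0.196 -0.019 -0.034] mm [-39.3  -3.8  -6.8] minrows 1
turn units [-0.0022 -0.0033 -0.0002] deg 0.0 minrows 1
```

```bash
python3 -m pendant '[[[-0.098,-0.01,-0.01,-0.002,-0.003,0],[-0.098,-0.009,-0.01,0,0,0],[0,0,0,0,0,0],[0,0,0,0,0,0]]]' 0; python3 go.py 0.5814 0.1768 0.006 60
python3 - <<'E'
from h import *
c=cam('wrist','w18.png');print(proj(c,[.5814,.1768,.03]))
E
```

```text
time_s: 35.72
eef_pos: [0.5853, 0.1745, 0.0439]
eef_rot: [0.001, 0.26, 0.966, 0.0]
wrist_force: [-0.2, 0.0, 0.4]
opening: 0.999
t 35.73 pos [0.5853 0.1745 0.0439] jaw 59.9 open 0.999 F [-0.2  0.   0.4] q6 -0.95
shift units [0.023 0.    0.19 ] mm [ 4.6  0.  37.9] minrows 1
turn units [ 0.0004  0.0007 -0.0006] deg 0.1 minrows 1
[282.24972083 238.61021751]
```

View pics/w18.png

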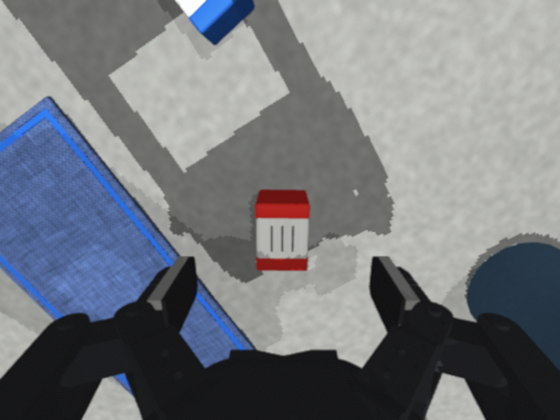

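Matches prediction (red at about (282,237)). Descend and grip.

```bash
python3 -m pendant '[[[0.023,0,0.05,0,0,0],[0,0,0.06,0,0,0],[0,0,0.05,0,0,0],[0,0,0.02,0,0,0],[0,0,0,0,0,0]]]' 0; python3 go.py 0.5814 0.1768 0.006 60; python3 -m pendant '[[[0,0,0,0,0,0],[0,0,0,0,0,0],[0,0,0,0,0,0],[0,0,0,0,0,0],[0,0,0,0,0,0],[0,0,-0.08,0,0,0],[0,0,-0.2,0,0,0],[0,0,-0.25,0,0,0],[0,0,-0.25,0,0,0],[0,0,0,0,0,0]]]' 1; python3 go.py 0.4761 -0.1706 0.15 97.2
```

```text
time_s: 36.4
eef_pos: [0.5789, 0.1777, 0.0038]
eef_rot: [-0.0, 0.259, 0.966, -0.0]
wrist_force: [0.3, -0.4, 0.0]
opening: 1.001
t 36.4 pos [0.5789 0.1777 0.0038] jaw 60.0 open 1.001 F [ 0.3 -0.4  0. ] q6 -0.94
shift units [-0.013  0.002 -0.011] mm [-2.6  0.5 -2.2] minrows 1
turn units [-0.0002 -0.0002 -0.0001] deg 0.0 minrows 1
time_s: 37.65
eef_pos: [0.5796, 0.1778, 0.1691]
eef_rot: [0.001, 0.259, 0.966, 0.0]
wrist_force: [0.7, 0.3, -1.1]
opening: 0.339
t 37.65 pos [0.5796 0.1778 0.1691] jaw 60.0 open 0.339 F [ 0.7  0.3 -1.1] q6 -0.94
shift units [-0.423 -1.767  0.095] mm [ -84.7 -353.4   18.9] minrows 7
turn units [ 1.000e-04  6.000e-04 -2.068e-01] deg 37.2 minrows 4
```

```bash
python3 -m pendant '[[[-0.053,-0.215,0,0,0,0],[-0.053,-0.215,0,0,0,0],[-0.053,-0.215,0,0,0,0],[-0.053,-0.215,0,0,0,0],[-0.053,-0.215,0,0,0,0],[-0.053,-0.215,0,0,0,0],[-0.053,-0.215,0,0,0,0],[-0.053,-0.215,0,0,0,0],[0,0,0.02,0,0,-0.052],[0,0,0.02,0,0,-0.052],[0,0,0.02,0,0,-0.052],[0,0,0.02,0,0,-0.052]]]' 1; python3 go.py 0.4761 -0.1706 0.10 97.2
```

```text
time_s: 39.15
eef_pos: [0.4713, -0.171, 0.1483]
eef_rot: [-0.003, -0.074, 0.997, 0.002]
wrist_force: [0.5, 0.6, -1.0]
opening: 0.344
t 39.15 pos [ 0.4713 -0.171   0.1483] jaw 98.5 open 0.344 F [ 0.5  0.6 -1. ] q6 -2.31
shift units [-0.026 -0.003  0.241] mm [-5.1 -0.5 48.2] minrows 1
turn units [ 0.0016 -0.0017  0.0074] deg -1.3 minrows 1
```

```bash
python3 -m pendant '[[[-0.026,-0.003,0.06,0.002,-0.002,0.007],[0,0,0.06,0,0,0],[0,0,0.06,0,0,0],[0,0,0.06,0,0,0],[0,0,0,0,0,0],[0,0,0,0,0,0]]]' 1; python3 go.py 0.475 -0.1706 0.0618 97.2
python3 - <<'E'
from h import *
c=cam('wrist','w19.png');p=telemetry.get_obs()['eef_pos']
for z in(p[2]+.026,): print(proj(c,[*p[:2],z]))
E
```

```text
time_s: 39.9
eef_pos: [0.475, -0.1695, 0.0948]
eef_rot: [-0.001, -0.058, 0.998, 0.001]
wrist_force: [0.6, 0.7, -1.6]
opening: 0.342
t 39.9 pos [ 0.475  -0.1695  0.0948] jaw 96.7 open 0.342 F [ 0.6  0.7 -1.6] q6 -2.27
shift units [ 0.    -0.006  0.165] mm [ 0.1 -1.1 33. ] minrows 1
turn units [ 0.0004 -0.0007 -0.0027] deg 0.5 minrows 1
[283.43933391 284.79932885]
```

View pics/w19.png

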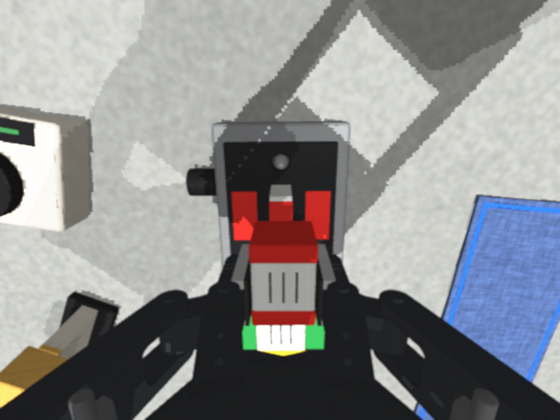

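```bash
python3 -m pendant '[[[-0.003,-0.006,0.05,0,-0.001,-0.003],[0,0,0.05,0,0,0],[0,0,0.03,0,0,0],[0,0,0.015,0,0,0],[0,0,0,0,0,0]]]' 1; python3 go.py 0.4758 -0.1706 0.0618 97.2
```

```text
time_s: 40.58
eef_pos: [0.4761, -0.171, 0.0643]
eef_rot: [0.001, -0.063, 0.998, 0.0]
wrist_force: [0.4, 0.2, -0.2]
opening: 0.338
t 40.58 pos [ 0.4761 -0.171   0.0643] jaw 97.3 open 0.338 F [ 0.4  0.2 -0.2] q6 -2.28
shift units [0.001 0.002 0.013] mm [0.2 0.4 2.5] minrows 1
turn units [0.0002 0.0006 0.0004] deg -0.1 minrows 1
```

```bash
python3 -m pendant '[[[0,0.002,0.008,0,0,0]]]' 1;  python3 -m pendant '[[[0,0,0.006,0,0,0]]]' 1; python3 go.py 0.4758 -0.1706 0.0618 97.2
```

```text
time_s: 40.7
eef_pos: [0.4763, -0.1707, 0.0629]
eef_rot: [0.001, -0.063, 0.998, 0.0]
wrist_force: [-0.9, 0.5, -0.5]
opening: 0.344
time_s: 40.83
eef_pos: [0.4764, -0.1707, 0.0628]
eef_rot: [0.001, -0.064, 0.998, 0.0]
wrist_force: [-7.2, 3.9, 17.5]
opening: 0.341
t 40.83 pos [ 0.4764 -0.1707  0.0628] jaw 97.3 open 0.341 F [-7.2  3.9 17.5] q6 -2.28
shift units [0.003 0.001 0.005] mm [0.6 0.2 1. ] minrows 1
turn units [0.0001 0.0006 0.0005] deg -0.1 minrows 1
```

Contact; release and lift, then go to blue.

```bash
python3 -m pendant '[[[0,0,-0.001,0,0,0],[0,0,0,0,0,0],[0,0,0,0,0,0],[0,0,0,0,0,0],[0,0,-0.05,0,0,0],[0,0,-0.15,0,0,0],[0,0,-0.25,0,0,0],[0,0,-0.25,0,0,0],[0,0,0,0,0,0]]]' 0;python3 go.py 0.4491 0.2088 0.18 99.1
python3 - <<'E'
from h import *
c=cam('wrist','w20.png')
E
```

```text
time_s: 41.95
eef_pos: [0.4764, -0.171, 0.2101]
eef_rot: [0.002, -0.063, 0.998, -0.0]
wrist_force: [0.4, -0.8, -0.1]
opening: 0.999
t 41.95 pos [ 0.4764 -0.171   0.2101] jaw 97.3 open 0.999 F [ 0.4 -0.8 -0.1] q6 -2.28
shift units [-0.105  1.901  0.149] mm [-20.9 380.2  29.8] minrows 7
turn units [-0.0003  0.0012 -0.0101] deg 1.8 minrows 1
```

View pics/w20.png

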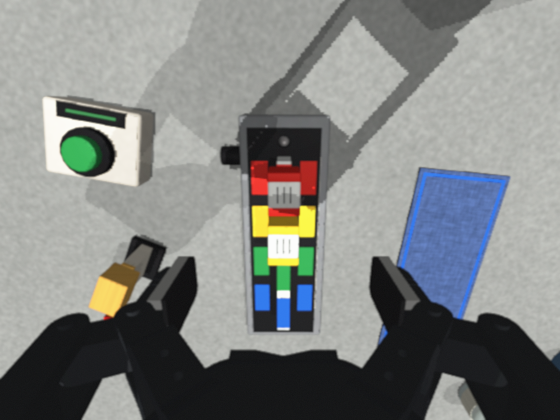

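```bash
python3 -m pendant '[[[-0.014,0.24,0,0,0,0],[-0.014,0.24,0,0,0,0],[-0.014,0.24,0,0,0,0],[-0.014,0.24,0,0,0,0],[-0.014,0.24,0,0,0,0],[-0.014,0.24,0,0,0,0],[-0.014,0.24,0,0,0,0],[0,0.2,0.1,0,0,-0.01],[0,0,0.2,0,0,0],[0,0,0.2,0,0,0],[0,0,0,0,0,0]]]' 0;python3 go.py 0.4491 0.2088 0.05 99.1;python3 - <<'E'
from h import *
c=cam('wrist','w21.png');print(proj(c,[.4491,.2088,.03]))
E
```

```text
time_s: 43.38
eef_pos: [0.4358, 0.2176, 0.0949]
eef_rot: [-0.01, -0.079, 0.997, 0.002]
wrist_force: [-0.0, -0.5, -0.2]
opening: 1.001
t 43.38 pos [0.4358 0.2176 0.0949] jaw 99.1 open 1.001 F [-0.  -0.5 -0.2] q6 -1.52
shift units [-0.063 -0.055  0.223] mm [-12.6 -11.   44.6] minrows 1
turn units [ 0.0017 -0.006  -0.0002] deg 0.0 minrows 1
[268.44452901 231.45738359]
```

View pics/w21.png

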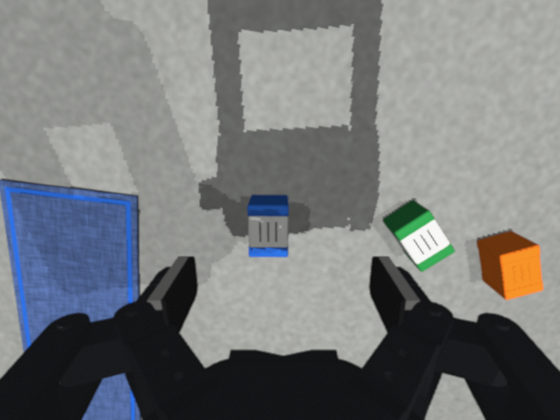

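```bash
python3 -m pendant '[[[-0.063,-0.055,0.08,0.002,-0.006,0],[0,0,0.07,0,0,0],[0,0,0.06,0,0,0],[0,0,0,0,0,0],[0,0,0,0,0,0]]]' 0;python3 go.py 0.4491 0.2088 0.005 99.1
```

```text
time_s: 44.05
eef_pos: [0.455, 0.2096, 0.0581]
eef_rot: [0.005, -0.078, 0.997, 0.0]
wrist_force: [0.8, -0.4, 0.0]
opening: 1.003
t 44.05 pos [0.455  0.2096 0.0581] jaw 99.0 open 1.003 F [ 0.8 -0.4  0. ] q6 -1.53
shift units [0.033 0.001 0.265] mm [ 6.6  0.2 53.1] minrows 1
turn units [-0.      0.0034 -0.0007] deg 0.1 minrows 1
```

```bash
python3 -m pendant '[[[0.033,0.001,0.07,0,0.003,0],[0,0,0.07,0,0,0],[0,0,0.05,0,0,0],[0,0,0.04,0,0,0],[0,0,0,0,0,0]]]' 0;python3 go.py 0.4491 0.2088 0.005 99.1
```

```text
time_s: 44.68
eef_pos: [0.4478, 0.2089, 0.0088]
eef_rot: [-0.0, -0.078, 0.997, 0.0]
wrist_force: [-0.3, -0.9, 0.4]
opening: 0.999
t 44.67 pos [0.4478 0.2089 0.0088] jaw 99.0 open 0.999 F [-0.3 -0.9  0.4] q6 -1.53
shift units [-0.007 -0.001  0.019] mm [-1.3 -0.3  3.8] minrows 1
turn units [ 0.     -0.     -0.0006] deg 0.1 minrows 1
```

```bash
python3 -m pendant '[[[-0.007,0,0.019,0,0,0],[0,0,0,0,0,0],[0,0,0,0,0,0],[0,0,0,0,0,0],[0,0,0,0,0,0],[0,0,0,0,0,0]]]' 1;python3 go.py 0.4491 0.2088 0.005 99.1; python3 -m pendant '[[[0,0,-0.08,0,0,0],[0,0,-0.2,0,0,0],[0,0,-0.25,0,0,0],[0,0,-0.25,0,0,0],[0,0,0,0,0,0]]]' 1; python3 go.py 0.6309 -0.1514 0.15 97.2
```

```text
time_s: 45.42
eef_pos: [0.4502, 0.2093, 0.0057]
eef_rot: [0.001, -0.078, 0.997, 0.0]
wrist_force: [0.1, 0.7, -1.7]
opening: 0.34
t 45.42 pos [0.4502 0.2093 0.0057] jaw 99.0 open 0.34 F [ 0.1  0.7 -1.7] q6 -1.53
shift units [ 0.006 -0.002  0.003] mm [ 1.2 -0.3  0.7] minrows 1
turn units [ 0.      0.0006 -0.0006] deg 0.1 minrows 1
time_s: 46.05
eef_pos: [0.4497, 0.2092, 0.1701]
eef_rot: [0.001, -0.078, 0.997, 0.0]
wrist_force: [0.0, 0.4, -1.6]
opening: 0.337
t 46.05 pos [0.4497 0.2092 0.1701] jaw 99.0 open 0.337 F [ 0.   0.4 -1.6] q6 -1.53
shift units [-0.612 -1.922  0.102] mm [-122.5 -384.5   20.4] minrows 7
turn units [0.0001 0.001  0.01  ] deg -1.8 minrows 1
```

```bash
python3 -m pendant '[[[-0.077,-0.235,0,0,0,0],[-0.077,-0.235,0,0,0,0],[-0.077,-0.235,0,0,0,0],[-0.077,-0.235,0,0,0,0],[-0.077,-0.235,0,0,0,0],[-0.077,-0.235,0,0,0,0],[-0.077,-0.235,0,0,0,0],[-0.06,-0.2,0,0,0,0.01],[0,0,0,0,0,0],[0,0,0,0,0,0]]]' 1; python3 go.py 0.6309 -0.1514 0.10 97.2
```

```text
time_s: 47.3
eef_pos: [0.6254, -0.1446, 0.1654]
eef_rot: [-0.003, -0.064, 0.998, 0.003]
wrist_force: [0.1, -0.4, -0.1]
opening: 0.344
t 47.3 pos [ 0.6254 -0.1446  0.1654] jaw 97.3 open 0.344 F [ 0.1 -0.4 -0.1] q6 -2.11
shift units [-0.025 -0.039  0.326] mm [-4.9 -7.9 65.3] minrows 2
turn units [ 0.002  -0.0016  0.0007] deg -0.1 minrows 1
```

```bash
python3 -m pendant '[[[-0.025,-0.039,0.08,0.002,-0.002,0],[0,0,0.08,0,0,0],[0,0,0.08,0,0,0],[0,0,0.08,0,0,0],[0,0,0,0,0,0],[0,0,0,0,0,0]]]' 1; python3 go.py 0.6309 -0.1514 0.0637 97.2
python3 - <<'E'
from h import *
c=cam('wrist','w22.png');p=telemetry.get_obs()['eef_pos']
cv2.imwrite('pics/w22.png',cv2.resize(c['pixels'][100:400,200:400],None,fx=2,fy=2))
print(proj(c,[*p[:2],p[2]+.025]))
E
```

```text
time_s: 48.05
eef_pos: [0.6295, -0.1477, 0.0947]
eef_rot: [-0.001, -0.066, 0.998, 0.001]
wrist_force: [-0.4, -0.0, -1.7]
opening: 0.338
t 48.05 pos [ 0.6295 -0.1477  0.0947] jaw 97.6 open 0.338 F [-0.4 -0.  -1.7] q6 -2.12
shift units [-0.005 -0.02   0.155] mm [-1.  -3.9 31. ] minrows 1
turn units [ 0.0007 -0.0006  0.0021] deg -0.4 minrows 1
[283.56660452 283.3025088 ]
```

View pics/w22.png

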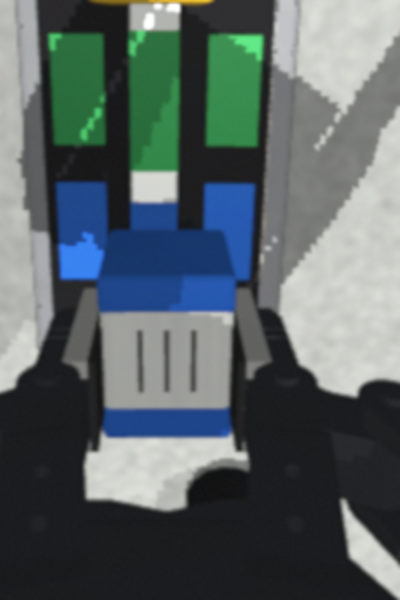

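```bash
python3 -m pendant '[[[-0.014,-0.02,0.05,0.001,-0.001,0.002],[0,0,0.05,0,0,0],[0,0,0.02,0,0,0],[0,0,0.01,0,0,0],[0,0,0,0,0,0]]]' 1; python3 go.py 0.6325 -0.1512 0.0637 97.2
```

```text
time_s: 48.72
eef_pos: [0.6336, -0.152, 0.068]
eef_rot: [0.002, -0.063, 0.998, -0.001]
wrist_force: [0.0, 0.1, -0.4]
opening: 0.341
t 48.73 pos [ 0.6336 -0.152   0.068 ] jaw 97.2 open 0.341 F [ 0.   0.1 -0.4] q6 -2.11
shift units [0.005 0.005 0.021] mm [1.  1.  4.3] minrows 1
turn units [-0.0007  0.0009 -0.0002] deg 0.0 minrows 1
```

```bash
python3 -m pendant '[[[0.005,0.005,0.012,-0.001,0.001,0],[0,0,0.006,0,0,0]]]' 1;  python3 -m pendant '[[[0,0,0.006,0,0,0]]]' 1; python3 go.py 0.6325 -0.1512 0.0637 97.2
```

```text
time_s: 48.98
eef_pos: [0.6328, -0.1512, 0.0647]
eef_rot: [0.0, -0.063, 0.998, 0.0]
wrist_force: [-0.1, -0.3, -0.6]
opening: 0.339
time_s: 49.1
eef_pos: [0.6329, -0.1512, 0.0636]
eef_rot: [0.0, -0.063, 0.998, 0.0]
wrist_force: [0.5, 0.7, 0.8]
opening: 0.339
t 49.1 pos [ 0.6329 -0.1512  0.0636] jaw 97.2 open 0.339 F [0.5 0.7 0.8] q6 -2.11
shift units [ 0.002  0.    -0.001] mm [ 0.4  0.  -0.1] minrows 1
turn units [ 0.0002  0.0002 -0.0001] deg 0.0 minrows 1
```

```bash
python3 -m pendant '[[[0,0,0.005,0,0,0]]]' 1; python3 go.py 0.6325 -0.1512 0.0637 97.2
```

```text
time_s: 49.22
eef_pos: [0.633, -0.1512, 0.0636]
eef_rot: [0.0, -0.063, 0.998, 0.0]
wrist_force: [-5.5, 1.4, 9.9]
opening: 0.337
t 49.23 pos [ 0.633  -0.1512  0.0636] jaw 97.2 open 0.337 F [-5.5  1.4  9.9] q6 -2.11
shift units [ 0.002  0.001 -0.001] mm [ 0.5  0.1 -0.1] minrows 1
turn units [ 0.0002  0.0002 -0.0001] deg 0.0 minrows 1
```

```bash
python3 -m pendant '[[[0,0,-0.001,0,0,0],[0,0,0,0,0,0],[0,0,0,0,0,0],[0,0,0,0,0,0],[0,0,-0.05,0,0,0],[0,0,-0.15,0,0,0],[0,0,-0.25,0,0,0],[0,0,-0.25,0,0,0],[0,0,0,0,0,0]]]' 0;python3 go.py 0.4385 0.3276 0.18 136.2
python3 - <<'E'
from h import *
c=cam('wrist','w23.png')
E
```

```text
time_s: 50.35
eef_pos: [0.6333, -0.1515, 0.2106]
eef_rot: [0.001, -0.063, 0.998, -0.0]
wrist_force: [0.4, -0.9, -0.2]
opening: 0.998
t 50.35 pos [ 0.6333 -0.1515  0.2106] jaw 97.2 open 0.998 F [ 0.4 -0.9 -0.2] q6 -2.11
shift units [0.667 2.499 0.151] mm [133.5 499.7  30.1] minrows 9
turn units [-0.0003  0.0006 -0.2168] deg 39.0 minrows 4
```

View pics/w23.png

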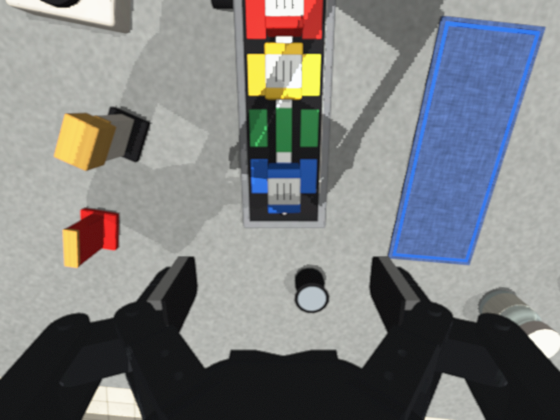

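```bash
python3 -m pendant '[[[0.067,0.25,0,0,0,0],[0.067,0.25,0,0,0,0],[0.067,0.25,0,0,0,0],[0.067,0.25,0,0,0,0],[0.067,0.25,0,0,0,0],[0.067,0.25,0,0,0,0],[0.067,0.25,0,0,0,0],[0.067,0.25,0,0,0,0],[0.067,0.25,0,0,0,0],[0.06,0.2,0,0,0,0],[0,0,0,0,0,0]]]' 0;python3 go.py 0.4385 0.3276 0.08 136.2
```

```text
time_s: 51.78
eef_pos: [0.4239, 0.3313, 0.196]
eef_rot: [-0.013, -0.061, 0.998, 0.001]
wrist_force: [-0.7, -0.3, 0.4]
opening: 1.002
t 51.77 pos [0.4239 0.3313 0.196 ] jaw 97.0 open 1.002 F [-0.7 -0.3  0.4] q6 -1.26
shift units [-0.085 -0.029  0.578] mm [-17.   -5.8 115.6] minrows 2
turn units [ 0.0038 -0.0074 -0.2178] deg 39.2 minrows 4
```

```bash
python3 -m pendant '[[[-0.07,-0.029,0.1,0.004,-0.007,0],[0,0,0.12,0,0,-0.055],[0,0,0.12,0,0,-0.055],[0,0,0.12,0,0,-0.055],[0,0,0.12,0,0,-0.055],[0,0,0,0,0,0],[0,0,0,0,0,0]]]' 0;python3 go.py 0.4385 0.3276 0.05 136.2;python3 - <<'E'
from h import *
c=cam('wrist','w24.png');print(proj(c,[.4385,.3276,.03]))
E
```

```text
time_s: 52.65
eef_pos: [0.4364, 0.3192, 0.0712]
eef_rot: [-0.008, -0.402, 0.916, -0.005]
wrist_force: [0.2, -0.5, -0.6]
opening: 0.997
t 52.65 pos [0.4364 0.3192 0.0712] jaw 137.4 open 0.997 F [ 0.2 -0.5 -0.6] q6 -1.97
shift units [-0.04   0.021  0.105] mm [-8.   4.2 21.1] minrows 1
turn units [-0.0012 -0.006   0.0067] deg -1.2 minrows 1
[290.32992233 239.50640618]
```

View pics/w24.png

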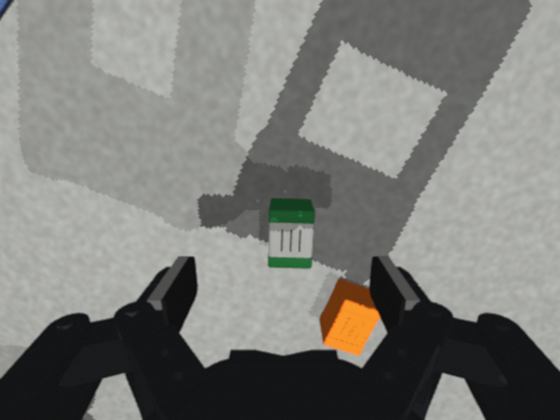

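```bash
python3 -m pendant '[[[-0.04,0.021,0.06,-0.001,-0.006,0.007],[0,0,0.05,0,0,0],[0,0,0,0,0,0],[0,0,0,0,0,0]]]' 0.25;python3 go.py 0.4385 0.3276 0.005 136.2
```

```text
time_s: 53.2
eef_pos: [0.4409, 0.3283, 0.0519]
eef_rot: [0.003, -0.39, 0.921, -0.0]
wrist_force: [0.2, 0.3, 0.2]
opening: 0.751
t 53.2 pos [0.4409 0.3283 0.0519] jaw 135.9 open 0.751 F [0.2 0.3 0.2] q6 -1.95
shift units [0.012 0.007 0.235] mm [ 2.4  1.4 46.9] minrows 1
turn units [-0.0009  0.0015 -0.0017] deg 0.3 minrows 1
```

```bash
python3 -m pendant '[[[0.012,0.007,0.06,0,0.001,-0.002],[0,0,0.06,0,0,0],[0,0,0.05,0,0,0],[0,0,0.04,0,0,0],[0,0,0,0,0,0]]]' 0.25;python3 go.py 0.4385 0.3276 0.005 136.2
```

```text
time_s: 53.82
eef_pos: [0.4379, 0.3272, 0.0067]
eef_rot: [0.001, -0.393, 0.92, -0.001]
wrist_force: [-0.1, 1.3, -0.5]
opening: 0.754
t 53.83 pos [0.4379 0.3272 0.0067] jaw 136.3 open 0.754 F [-0.1  1.3 -0.5] q6 -1.95
shift units [-0.004 -0.001  0.009] mm [-0.7 -0.2  1.7] minrows 1
turn units [-0.0009  0.0002  0.0004] deg -0.1 minrows 1
```

```bash
python3 -m pendant '[[[0,0,0,0,0,0],[0,0,0,0,0,0],[0,0,0,0,0,0],[0,0,0,0,0,0],[0,0,0,0,0,0],[0,0,-0.08,0,0,0],[0,0,-0.2,0,0,0],[0,0,-0.25,0,0,0],[0,0,-0.25,0,0,0],[0,0,0,0,0,0]]]' 1;python3 go.py 0.5793 -0.1578 0.16 97.2
```

```text
time_s: 55.08
eef_pos: [0.4379, 0.3277, 0.1722]
eef_rot: [0.002, -0.393, 0.92, -0.001]
wrist_force: [0.6, -0.6, -2.0]
opening: 0.341
t 55.08 pos [0.4379 0.3277 0.1722] jaw 136.3 open 0.341 F [ 0.6 -0.6 -2. ] q6 -1.95
shift units [ 1.266 -2.189  0.065] mm [ 253.1 -437.7   13.1] minrows 9
turn units [-0.0008  0.0013  0.2171] deg -39.1 minrows 4
```

```bash
python3 -m pendant '[[[0.127,-0.22,0,0,0,0],[0.127,-0.22,0,0,0,0],[0.127,-0.22,0,0,0,0],[0.127,-0.22,0,0,0,0],[0.127,-0.22,0,0,0,0],[0.127,-0.22,0,0,0,0],[0.127,-0.22,0,0,0,0],[0.127,-0.22,0,0,0,0],[0.127,-0.22,0,0,0,0],[0.08,-0.14,0,0,0,0],[0,0,0,0,0,0]]]' 1;python3 go.py 0.5793 -0.1578 0.13 97.2
```

```text
time_s: 56.45
eef_pos: [0.5741, -0.1552, 0.1691]
eef_rot: [-0.0, -0.394, 0.919, 0.002]
wrist_force: [0.2, -0.2, -1.0]
opening: 0.339
t 56.45 pos [ 0.5741 -0.1552  0.1691] jaw 136.4 open 0.339 F [ 0.2 -0.2 -1. ] q6 -2.85
shift units [-0.008 -0.028  0.195] mm [-1.6 -5.6 39. ] minrows 1
turn units [0.0012 0.     0.2179] deg -39.2 minrows 4
```

```bash
python3 -m pendant '[[[0,0,0,0.001,0,0.054],[0,0,0,0,0,0.054],[0,0,0,0,0,0.054],[0,0,0,0,0,0.054],[0,0,0,0,0,0],[0,0,0,0,0,0]]]' 1;python3 go.py 0.5793 -0.1578 0.1 97.2
```

```text
time_s: 57.2
eef_pos: [0.5698, -0.1486, 0.1655]
eef_rot: [-0.004, -0.059, 0.998, 0.004]
wrist_force: [0.4, -0.5, -1.5]
opening: 0.339
t 57.2 pos [ 0.5698 -0.1486  0.1655] jaw 96.8 open 0.339 F [ 0.4 -0.5 -1.5] q6 -2.15
shift units [-0.044 -0.054  0.327] mm [ -8.8 -10.7  65.3] minrows 2
turn units [ 0.0024 -0.0022 -0.0024] deg 0.4 minrows 1
```

```bash
python3 -m pendant '[[[-0.044,-0.054,0,0.002,-0.002,-0.002],[0,0,0.1,0,0,0],[0,0,0.1,0,0,0],[0,0,0.08,0,0,0],[0,0,0,0,0,0],[0,0,0,0,0,0]]]' 1;python3 go.py 0.5793 -0.1578 0.0645 97.2
python3 - <<'E'
from h import *
c=cam('wrist');p=telemetry.get_obs()['eef_pos']
cv2.imwrite('pics/w25.png',cv2.resize(c['pixels'][100:400,200:400],None,fx=2,fy=2))
print(proj(c,[*p[:2],p[2]+.0235]))
E
```

```text
time_s: 57.95
eef_pos: [0.5796, -0.1586, 0.1037]
eef_rot: [-0.001, -0.065, 0.998, 0.001]
wrist_force: [0.0, 0.1, -0.5]
opening: 0.336
t 57.95 pos [ 0.5796 -0.1586  0.1037] jaw 97.4 open 0.336 F [ 0.   0.1 -0.5] q6 -2.17
shift units [0.001 0.003 0.196] mm [ 0.1  0.7 39.2] minrows 1
turn units [ 0.0008 -0.0007  0.0013] deg -0.2 minrows 1
[283.52565248 281.57396012]
```

View pics/w25.png

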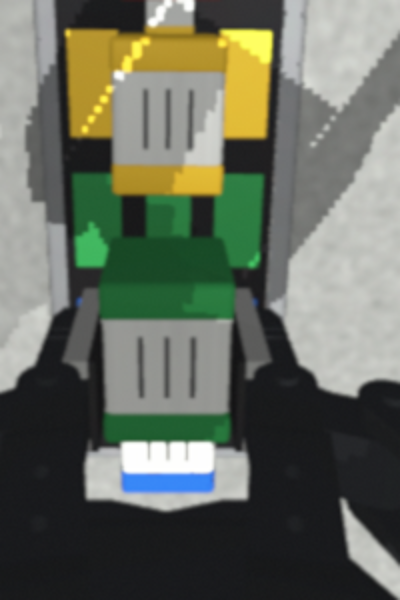

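```bash
python3 -m pendant '[[[0,0.003,0.05,0.001,-0.001,0.001],[0,0,0.05,0,0,0],[0,0,0.04,0,0,0],[0,0,0.02,0,0,0],[0,0,0,0,0,0]]]' 1; python3 go.py 0.58 -0.1578 0.0645 97.2
```

```text
time_s: 58.62
eef_pos: [0.58, -0.1581, 0.0705]
eef_rot: [0.001, -0.063, 0.998, -0.001]
wrist_force: [-0.6, 0.7, -1.7]
opening: 0.339
t 58.62 pos [ 0.58   -0.1581  0.0705] jaw 97.3 open 0.339 F [-0.6  0.7 -1.7] q6 -2.16
shift units [0.    0.001 0.03 ] mm [0.  0.3 6. ] minrows 1
turn units [-0.0006  0.0008  0.0003] deg -0.1 minrows 1
```

```bash
python3 -m pendant '[[[0,0.001,0.015,-0.001,0.001,0],[0,0,0.01,0,0,0]]]' 1; python3 -m pendant '[[[0,0,0.006,0,0,0]]]' 1;python3 -m pendant '[[[0,0,0.006,0,0,0]]]' 1; python3 go.py 0.58 -0.1578 0.0645 97.2
```

```text
time_s: 58.88
eef_pos: [0.5805, -0.1581, 0.0658]
eef_rot: [-0.0, -0.063, 0.998, 0.0]
wrist_force: [0.3, -0.4, -1.7]
opening: 0.335
time_s: 59.0
eef_pos: [0.5805, -0.1581, 0.0652]
eef_rot: [-0.0, -0.063, 0.998, 0.0]
wrist_force: [-4.3, 2.7, 10.3]
opening: 0.335
time_s: 59.12
eef_pos: [0.5805, -0.1581, 0.0652]
eef_rot: [-0.0, -0.063, 0.998, 0.0]
wrist_force: [-5.1, 2.0, 11.2]
opening: 0.338
t 59.12 pos [ 0.5805 -0.1581  0.0652] jaw 97.3 open 0.338 F [-5.1  2.  11.2] q6 -2.16
shift units [0.002 0.002 0.004] mm [0.5 0.4 0.7] minrows 1
turn units [ 0.0003 -0.0002  0.0004] deg -0.1 minrows 1
```

```bash
python3 -m pendant '[[[0,0,-0.001,0,0,0],[0,0,0,0,0,0],[0,0,0,0,0,0],[0,0,0,0,0,0],[0,0,-0.05,0,0,0],[0,0,-0.15,0,0,0],[0,0,-0.25,0,0,0],[0,0,-0.25,0,0,0],[0,0,-0.1,0,0,0],[0,0,0,0,0,0]]]' 0;python3 go.py 0.472 -0.382 0.12 97
python3 - <<'E'
from h import *
import pickle
c=cam('wrist','w26.png');pickle.dump(c,open('w26.pkl','wb'))
cam('scene','s26.png')
E
```

```text
time_s: 60.38
eef_pos: [0.5811, -0.1585, 0.2337]
eef_rot: [0.001, -0.063, 0.998, -0.0]
wrist_force: [-0.3, 0.0, 0.3]
opening: 0.999
t 60.38 pos [ 0.5811 -0.1585  0.2337] jaw 97.3 open 0.999 F [-0.3  0.   0.3] q6 -2.16
shift units [ 0.683 -1.039  0.568] mm [ 136.7 -207.8  113.6] minrows 5
turn units [-0.0002  0.0007  0.0015] deg -0.3 minrows 1
```

View pics/w26.png

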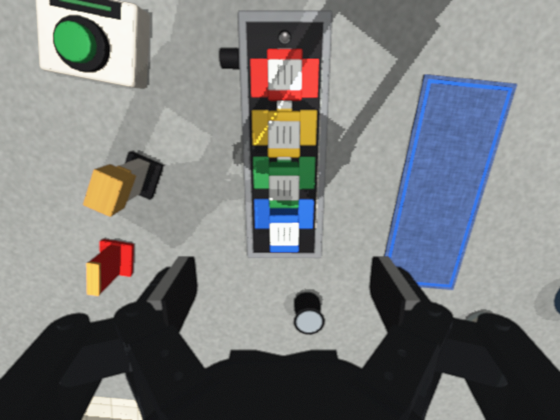

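View pics/s26.png

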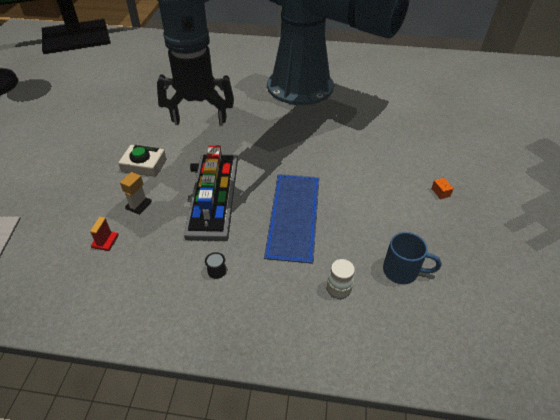

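Run:
```python
from h import *
im=cv2.imread('pics/w26.png')
cv2.imwrite('pics/w26c.png',np.hstack([cv2.resize(im[40:260,240:330],None,fx=2.7,fy=2.7,interpolation=cv2.INTER_CUBIC),cv2.resize(im[0:100,30:150],None,fx=3,fy=3,interpolation=cv2.INTER_CUBIC)[:300] if 0 else np.zeros((594,10,3),np.uint8),cv2.resize(im[0:100,30:150],(420,350),interpolation=cv2.INTER_CUBIC) if 0 else cv2.copyMakeBorder(cv2.resize(im[0:100,30:150],(420,350),interpolation=cv2.INTER_CUBIC),0,244,0,0,cv2.BORDER_CONSTANT)]))
import pickle
c=pickle.load(open('w26.pkl','rb'))
for s,n in zip([-.078,-.026,.026,.078],'rygb'):
    j=np.radians(7.15);u=np.array([np.cos(j),np.sin(j)]);w=np.array([-u[1],u[0]])
    C=np.array([.5535,-.161])+s*u
    q=[proj(c,[*(C+a*.021*u+b*.015*w),.088]) for a,b in((-1,-1),(-1,1),(1,-1),(1,1))]
    print(n,[(( p-[239.7,39.7])*2.7).round(0).tolist() for p in q])
```

```text
r [[75.0, 16.0], [168.0, 17.0], [76.0, 155.0], [165.0, 155.0]]
y [[77.0, 186.0], [165.0, 186.0], [78.0, 309.0], [162.0, 309.0]]
g [[79.0, 336.0], [162.0, 337.0], [80.0, 447.0], [160.0, 447.0]]
b [[80.0, 471.0], [159.0, 472.0], [82.0, 571.0], [157.0, 571.0]]
```

View pics/w26c.png

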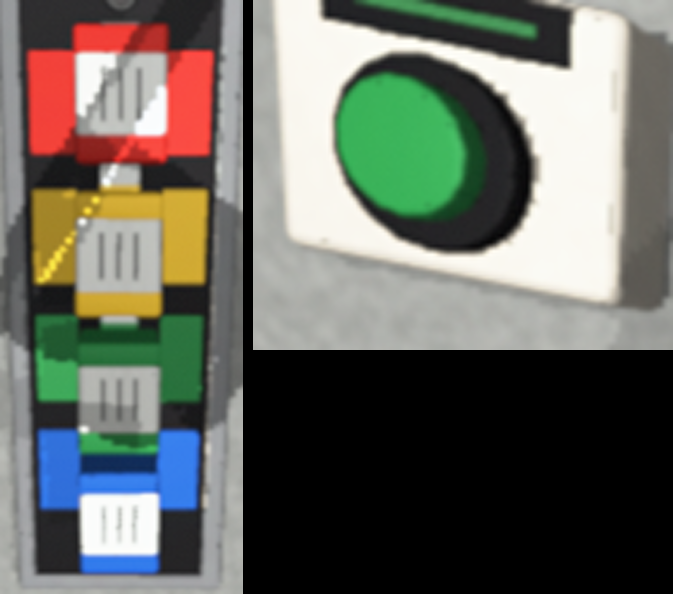

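```bash
python3 - <<'E'
from h import *
import pickle
c=pickle.load(open('w26.pkl','rb'));t=cam('top')
for z in (.035,.045,.05,.055): print(z,unproj(c,72.6-.4,40.9-.4,z).round(4),unproj(t,299.6+488/4.6,149.6+461/4.6,z).round(4), 'ring',unproj(c,(433-253)/3.5+29.6,152/3.5-.4,z).round(4))
E
python3 go.py 0.474 -0.382 0.13 97.2
```

```text
0.035 [ 0.4689 -0.3907  0.035 ] [ 0.4725 -0.3833  0.035 ] ring [ 0.4701 -0.3819  0.035 ]
0.045 [ 0.4699 -0.3842  0.045 ] [ 0.4721 -0.38    0.045 ] ring [ 0.4711 -0.3757  0.045 ]
0.05 [ 0.4704 -0.381   0.05  ] [ 0.4719 -0.3783  0.05  ] ring [ 0.4716 -0.3726  0.05  ]
0.055 [ 0.471  -0.3777  0.055 ] [ 0.4717 -0.3766  0.055 ] ring [ 0.4721 -0.3694  0.055 ]
t 60.52 pos [ 0.5794 -0.1578  0.23  ] jaw 97.3 open 1.003 F [-0.9  1.  -0.5] q6 -2.16
shift units [ 0.663 -1.047  0.499] mm [ 132.6 -209.4   99.8] minrows 5
turn units [ 0.0009 -0.001   0.0003] deg -0.1 minrows 1
```

```bash
python3 -m pendant '[[[0.115,-0.178,0,0,0,0],[0.115,-0.178,0,0,0,0],[0.115,-0.178,0,0,0,0],[0.115,-0.178,0,0,0,0],[0.115,-0.178,0,0,0,0],[0.088,-0.15,0,0,0,0],[0,0,0.15,0,0,0],[0,0,0.15,0,0,0],[0,0,0.15,0,0,0],[0,0,0,0,0,0],[0,0,0,0,0,0]]]' 1; python3 go.py 0.471 -0.381 0.06 97.2
python3 - <<'E'
from h import *
c=cam('wrist','w27.png');print(proj(c,[.471,-.381,.049]))
E
```

```text
time_s: 61.9
eef_pos: [0.4613, -0.3795, 0.1169]
eef_rot: [-0.012, -0.063, 0.998, 0.013]
wrist_force: [-0.6, -0.1, -0.4]
opening: 0.001
t 61.9 pos [ 0.4613 -0.3795  0.1169] jaw 97.2 open 0.001 F [-0.6 -0.1 -0.4] q6 -2.58
shift units [-0.054 -0.022  0.283] mm [-10.7  -4.3  56.6] minrows 1
turn units [ 0.009  -0.0072  0.0003] deg -0.0 minrows 1
[277.02541552 227.44978441]
```

View pics/w27.png

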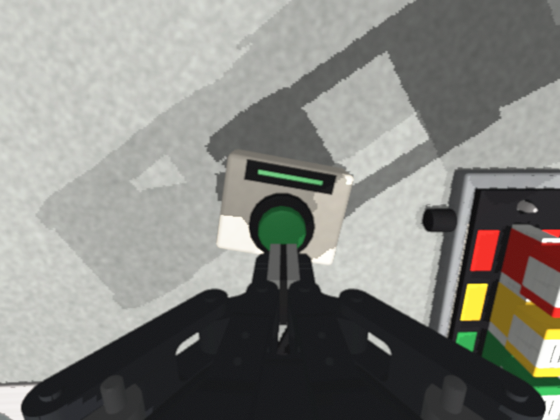

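```bash
python3 -m pendant '[[[-0.054,-0.017,0.06,0.009,-0.007,0],[0,0,0.06,0,0,0],[0,0,0.06,0,0,0],[0,0,0.04,0,0,0],[0,0,0,0,0,0]]]' 1; python3 go.py 0.471 -0.380 0.05 97.2
```

```text
time_s: 62.58
eef_pos: [0.4736, -0.383, 0.0745]
eef_rot: [0.001, -0.064, 0.998, -0.002]
wrist_force: [0.4, 1.0, 0.0]
opening: -0.0
t 62.58 pos [ 0.4736 -0.383   0.0745] jaw 97.3 open -0.0 F [0.4 1.  0. ] q6 -2.57
shift units [0.011 0.017 0.122] mm [ 2.2  3.4 24.4] minrows 1
turn units [-0.0014  0.0006  0.0005] deg -0.1 minrows 1
```

```bash
python3 -m pendant '[[[0.011,0.012,0.04,-0.001,0.001,0],[0,0,0.04,0,0,0],[0,0,0.03,0,0,0],[0,0,0,0,0,0]]]' 1; python3 go.py 0.471 -0.380 0.05 97.2;python3 -m pendant '[[[0,0,0.015,0,0,0]]]' 1
```

```text
time_s: 63.08
eef_pos: [0.4714, -0.3815, 0.0522]
eef_rot: [-0.0, -0.063, 0.998, -0.001]
wrist_force: [-2.5, 1.3, 4.4]
opening: 0.002
t 63.08 pos [ 0.4714 -0.3815  0.0522] jaw 97.3 open 0.002 F [-2.5  1.3  4.4] q6 -2.57
shift units [0.001 0.008 0.011] mm [0.2 1.6 2.2] minrows 1
turn units [-0.0007 -0.0002  0.0004] deg -0.1 minrows 1
time_s: 63.2
eef_pos: [0.4716, -0.3818, 0.0506]
eef_rot: [-0.0, -0.064, 0.998, -0.001]
wrist_force: [-8.2, 8.5, 29.1]
opening: 0.001
```

```bash
python3 -m pendant '[[[0,0,0.006,0,0,0],[0,0,0.006,0,0,0]]]' 1; python3 -m pendant '[[[0,0,-0.03,0,0,0],[0,0,-0.1,0,0,0],[0,0,-0.25,0,0,0],[0,0,-0.25,0,0,0],[0,0,-0.15,0,0,0],[0,0,0,0,0,0]]]' 1;python3 go.py 0.4756 -0.17 0.16 97.2
python3 - <<'E'
from h import *
c=cam('wrist','w28.png');cam('scene','s28.png')
E
```

```text
time_s: 63.45
eef_pos: [0.4715, -0.3817, 0.051]
eef_rot: [-0.001, -0.064, 0.998, -0.001]
wrist_force: [-2.9, 3.0, 9.6]
opening: 0.001
time_s: 64.2
eef_pos: [0.4721, -0.3817, 0.2161]
eef_rot: [0.0, -0.064, 0.998, -0.002]
wrist_force: [-0.1, 0.2, -1.0]
opening: -0.001
t 64.2 pos [ 0.4721 -0.3817  0.2161] jaw 97.3 open -0.001 F [-0.1  0.2 -1. ] q6 -2.57
shift units [-0.152  1.049  0.276] mm [-30.4 209.8  55.1] minrows 4
turn units [-0.0016  0.0001  0.0007] deg -0.1 minrows 1
```

View pics/w28.png

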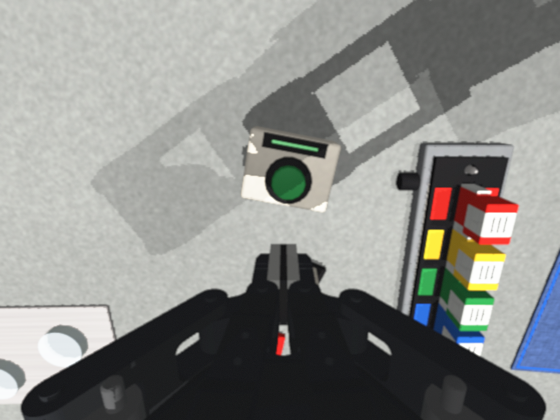

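View pics/s28.png

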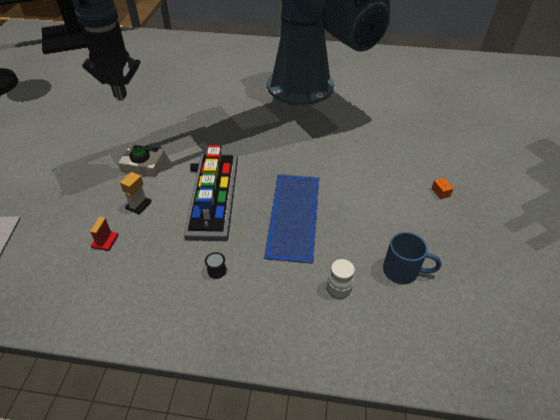

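```bash
python3 -m pendant '[[[-0.04,0.26,0,0,0,0],[-0.04,0.26,0,0,0,0],[-0.04,0.26,0,0,0,0],[-0.04,0.26,0,0,0,0],[0,0,0.12,0,0,0],[0,0,0.12,0,0,0],[0,0,0.1,0,0,0],[0,0,0,0,0,0],[0,0,0,0,0,0]]]' 0;python3 go.py 0.477 -0.1704 0.1 97.2
```

```text
time_s: 65.42
eef_pos: [0.4662, -0.1566, 0.1273]
eef_rot: [-0.012, -0.064, 0.998, 0.009]
wrist_force: [0.4, 0.3, -0.2]
opening: 1.001
t 65.42 pos [ 0.4662 -0.1566  0.1273] jaw 97.3 open 1.001 F [ 0.4  0.3 -0.2] q6 -2.26
shift units [-0.048 -0.078  0.134] mm [ -9.6 -15.6  26.8] minrows 1
turn units [ 0.0062 -0.0072  0.0005] deg -0.1 minrows 1
```

```bash
python3 -m pendant '[[[-0.048,-0.078,0.03,0.006,-0.007,0],[0,0,0.05,0,0,0],[0,0,0.03,0,0,0],[0,0,0,0,0,0],[0,0,0,0,0,0]]]' 0;python3 go.py 0.477 -0.1704 0.064 97.2
python3 - <<'E'
from h import *
c=cam('wrist','w29.png');print(proj(c,[.477,-.1704,.088]))
E
```

```text
time_s: 66.05
eef_pos: [0.4778, -0.1709, 0.1053]
eef_rot: [-0.0, -0.063, 0.998, 0.0]
wrist_force: [-0.2, 0.0, -0.6]
opening: 1.0
t 66.05 pos [ 0.4778 -0.1709  0.1053] jaw 97.3 open 1.0 F [-0.2  0.  -0.6] q6 -2.28
shift units [0.004 0.003 0.206] mm [ 0.8  0.6 41.3] minrows 1
turn units [ 0.0001 -0.      0.0004] deg -0.1 minrows 1
[284.12197621 241.95814776]
```

View pics/w29.png

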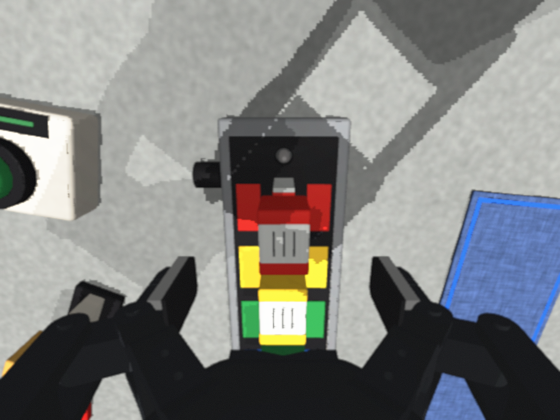

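Red bar centred at (284,242), as predicted. Descend and grip.

```bash
python3 -m pendant '[[[0.004,0.003,0.05,0,0,0],[0,0,0.06,0,0,0],[0,0,0.05,0,0,0],[0,0,0.03,0,0,0],[0,0,0,0,0,0]]]' 0;python3 go.py 0.477 -0.1704 0.064 97.2
```

```text
time_s: 66.72
eef_pos: [0.4765, -0.1699, 0.0641]
eef_rot: [-0.0, -0.063, 0.998, 0.0]
wrist_force: [-0.3, 0.5, 0.7]
opening: 1.005
t 66.72 pos [ 0.4765 -0.1699  0.0641] jaw 97.3 open 1.005 F [-0.3  0.5  0.7] q6 -2.28
shift units [-0.002 -0.003  0.001] mm [-0.5 -0.6  0.1] minrows 1
turn units [ 0.0003 -0.0003  0.0004] deg -0.1 minrows 1
```

```bash
python3 -m pendant '[[[0,0,0,0,0,0],[0,0,0,0,0,0],[0,0,0,0,0,0],[0,0,0,0,0,0],[0,0,0,0,0,0],[0,0,-0.08,0,0,0],[0,0,-0.2,0,0,0],[0,0,-0.1,0,0,0],[0,0,0,0,0,0]]]' 1;python3 go.py 0.49 0.05 0.08 94
```

```text
time_s: 67.85
eef_pos: [0.4771, -0.1703, 0.1456]
eef_rot: [0.0, -0.063, 0.998, -0.0]
wrist_force: [0.1, -0.0, -2.3]
opening: 0.338
t 67.85 pos [ 0.4771 -0.1703  0.1456] jaw 97.3 open 0.338 F [ 0.1 -0.  -2.3] q6 -2.28
shift units [-0.203  1.085  0.328] mm [-40.6 216.9  65.6] minrows 4
turn units [-0.0002  0.0003  0.0182] deg -3.3 minrows 1
```

```bash
python3 -m pendant '[[[-0.04,0.215,0,0,0,0.004],[-0.04,0.215,0,0,0,0.004],[-0.04,0.215,0,0,0,0.004],[-0.04,0.215,0,0,0,0.004],[-0.03,0.17,0,0,0,0],[0,0,0.13,0,0,0],[0,0,0.12,0,0,0],[0,0,0.1,0,0,0],[0,0,0,0,0,0],[0,0,0,0,0,0]]]' 1;python3 go.py 0.49 0.05 0.014 94
```

```text
time_s: 69.1
eef_pos: [0.4913, 0.0456, 0.07]
eef_rot: [-0.002, -0.037, 0.999, 0.0]
wrist_force: [-0.3, -0.5, -0.8]
opening: 0.337
t 69.1 pos [0.4913 0.0456 0.07  ] jaw 94.3 open 0.337 F [-0.3 -0.5 -0.8] q6 -1.79
shift units [0.004 0.022 0.28 ] mm [ 0.7  4.4 56. ] minrows 1
turn units [ 0.0002 -0.0011  0.0015] deg -0.3 minrows 1
```

```bash
python3 -m pendant '[[[0.004,0.022,0.08,0,-0.001,0.001],[0,0,0.08,0,0,0],[0,0,0.07,0,0,0],[0,0,0.035,0,0,0],[0,0,0,0,0,0]]]' 1;python3 go.py 0.49 0.05 0.01 94
```

```text
time_s: 69.72
eef_pos: [0.4928, 0.0491, 0.0174]
eef_rot: [0.002, -0.035, 0.999, -0.0]
wrist_force: [0.7, 0.6, -0.6]
opening: 0.34
t 69.72 pos [0.4928 0.0491 0.0174] jaw 94.1 open 0.34 F [ 0.7  0.6 -0.6] q6 -1.78
shift units [0.014 0.006 0.037] mm [2.7 1.1 7.4] minrows 1
turn units [-0.0002  0.0014  0.0003] deg -0.1 minrows 1
```

```bash
python3 -m pendant '[[[0,0,0.02,0,0.001,0],[0,0,0.01,0,0,0]]]' 1;python3 -m pendant '[[[0,0,0.008,0,0,0]]]' 1;python3 -m pendant '[[[0,0,0.006,0,0,0]]]' 1
```

```text
time_s: 69.97
eef_pos: [0.4935, 0.0489, 0.0117]
eef_rot: [0.001, -0.035, 0.999, -0.0]
wrist_force: [-0.0, -0.4, -1.2]
opening: 0.338
time_s: 70.1
eef_pos: [0.4937, 0.0489, 0.011]
eef_rot: [0.001, -0.035, 0.999, -0.001]
wrist_force: [-8.4, 0.7, 24.1]
opening: 0.339
time_s: 70.22
eef_pos: [0.4937, 0.0489, 0.011]
eef_rot: [0.001, -0.036, 0.999, -0.001]
wrist_force: [-7.4, -0.1, 16.5]
opening: 0.339
```

Contact. Release, lift, go to yellow.

```bash
python3 -m pendant '[[[0,0,-0.002,0,0,0],[0,0,0,0,0,0],[0,0,0,0,0,0],[0,0,0,0,0,0],[0,0,-0.1,0,0,0],[0,0,-0.2,0,0,0],[0,0,-0.25,0,0,0],[0,0,-0.1,0,0,0],[0,0,0,0,0,0]]]' 0;python3 go.py 0.529 -0.1642 0.14 97.2
```

```text
time_s: 71.35
eef_pos: [0.4932, 0.049, 0.1446]
eef_rot: [0.0, -0.035, 0.999, -0.0]
wrist_force: [0.4, 0.2, -0.4]
opening: 0.999
t 71.35 pos [0.4932 0.049  0.1446] jaw 94.1 open 0.999 F [ 0.4  0.2 -0.4] q6 -1.78
shift units [-0.103 -1.076  0.024] mm [ -20.6 -215.2    4.8] minrows 4
turn units [-0.0003  0.0002 -0.0174] deg 3.1 minrows 1
```

```bash
python3 -m pendant '[[[-0.022,-0.225,0,0,0,-0.004],[-0.022,-0.225,0,0,0,-0.004],[-0.022,-0.225,0,0,0,-0.004],[-0.022,-0.225,0,0,0,-0.004],[-0.02,-0.18,0,0,0,0],[0,0,0.05,0,0,0],[0,0,0.04,0,0,0],[0,0,0,0,0,0]]]' 0;python3 go.py 0.529 -0.1642 0.1 97.2
```

```text
time_s: 72.35
eef_pos: [0.5307, -0.1658, 0.1135]
eef_rot: [-0.006, -0.063, 0.998, 0.004]
wrist_force: [-0.1, -0.2, -0.1]
opening: 0.998
t 72.35 pos [ 0.5307 -0.1658  0.1135] jaw 97.2 open 0.998 F [-0.1 -0.2 -0.1] q6 -2.21
shift units [0.007 0.008 0.068] mm [ 1.3  1.6 13.6] minrows 1
turn units [ 0.0028 -0.0038 -0.0001] deg 0.0 minrows 1
```

```bash
python3 -m pendant '[[[0.005,0.008,0.01,0.003,-0.004,0],[0,0,0.04,0,0,0],[0,0,0.02,0,0,0],[0,0,0,0,0,0]]]' 0;python3 go.py 0.529 -0.1642 0.064 97.2
python3 - <<'E'
from h import *
c=cam('wrist','w30.png');print(proj(c,[.529,-.1642,.088]))
E
```

```text
time_s: 72.85
eef_pos: [0.5294, -0.1618, 0.0988]
eef_rot: [0.001, -0.064, 0.998, -0.001]
wrist_force: [0.2, 0.4, -0.2]
opening: 1.005
t 72.85 pos [ 0.5294 -0.1618  0.0988] jaw 97.4 open 1.005 F [ 0.2  0.4 -0.2] q6 -2.21
shift units [ 0.004 -0.012  0.174] mm [ 0.7 -2.3 34.8] minrows 1
turn units [-0.0004  0.0006  0.001 ] deg -0.2 minrows 1
[279.01897382 247.04158852]
```

View pics/w30.png

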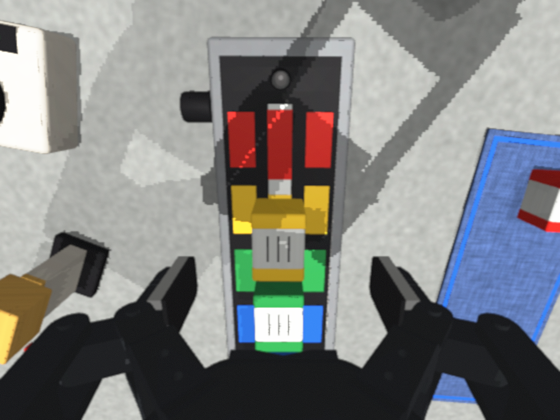

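```bash
python3 -m pendant '[[[0.004,-0.012,0.04,0,0.001,0.001],[0,0,0.05,0,0,0],[0,0,0.05,0,0,0],[0,0,0.02,0,0,0],[0,0,0,0,0,0]]]' 0;python3 go.py 0.529 -0.1642 0.064 97.2
```

```text
time_s: 73.53
eef_pos: [0.5289, -0.1648, 0.0644]
eef_rot: [-0.001, -0.062, 0.998, -0.001]
wrist_force: [-0.2, -0.8, -0.2]
opening: 1.001
t 73.53 pos [ 0.5289 -0.1648  0.0644] jaw 97.1 open 1.001 F [-0.2 -0.8 -0.2] q6 -2.21
shift units [-0.001  0.003  0.002] mm [-0.2  0.6  0.4] minrows 1
turn units [-0.0004 -0.0006 -0.0003] deg 0.1 minrows 1
```

```bash
python3 -m pendant '[[[0,0,0,0,0,0],[0,0,0,0,0,0],[0,0,0,0,0,0],[0,0,0,0,0,0],[0,0,0,0,0,0],[0,0,-0.08,0,0,0],[0,0,-0.2,0,0,0],[0,0,-0.1,0,0,0],[0,0,0,0,0,0]]]' 1;python3 go.py 0.55 0.05 0.08 94
```

```text
time_s: 74.65
eef_pos: [0.5294, -0.1648, 0.1457]
eef_rot: [-0.0, -0.062, 0.998, -0.001]
wrist_force: [-0.0, 0.1, -1.8]
opening: 0.334
t 74.65 pos [ 0.5294 -0.1648  0.1457] jaw 97.2 open 0.334 F [-0.   0.1 -1.8] q6 -2.21
shift units [-0.236  1.054  0.326] mm [-47.2 210.8  65.2] minrows 4
turn units [-0.0007 -0.0001  0.0175] deg -3.2 minrows 1
```

```bash
python3 -m pendant '[[[-0.045,0.21,0,0,0,0.004],[-0.045,0.21,0,0,0,0.004],[-0.045,0.21,0,0,0,0.004],[-0.045,0.21,0,0,0,0.004],[-0.035,0.16,0,0,0,0],[0,0,0.13,0,0,0],[0,0,0.12,0,0,0],[0,0,0.1,0,0,0],[0,0,0,0,0,0],[0,0,0,0,0,0]]]' 1;python3 go.py 0.552 0.05 0.014 94
```

```text
time_s: 75.9
eef_pos: [0.5495, 0.0453, 0.0691]
eef_rot: [-0.003, -0.036, 0.999, -0.001]
wrist_force: [0.5, -0.2, -0.4]
opening: 0.338
t 75.9 pos [0.5495 0.0453 0.0691] jaw 94.1 open 0.338 F [ 0.5 -0.2 -0.4] q6 -1.77
shift units [-0.015  0.023  0.275] mm [-3.1  4.6 55.1] minrows 1
turn units [-0.0004 -0.0018  0.0008] deg -0.1 minrows 1
```

```bash
python3 -m pendant '[[[-0.015,0.023,0.08,0,-0.002,0.001],[0,0,0.08,0,0,0],[0,0,0.06,0,0,0],[0,0,0.03,0,0,0],[0,0,0.01,0,0,0]]]' 1;python3 -m pendant '[[[0,0,0.015,0,0,0]]]' 1;python3 go.py 0.552 0.05 0.01 94
```

```text
time_s: 76.53
eef_pos: [0.5532, 0.0501, 0.0147]
eef_rot: [0.002, -0.034, 0.999, -0.001]
wrist_force: [-1.0, -0.8, -0.9]
opening: 0.337
time_s: 76.65
eef_pos: [0.5535, 0.05, 0.0117]
eef_rot: [0.002, -0.034, 0.999, -0.001]
wrist_force: [1.0, 0.2, -0.4]
opening: 0.339
t 76.65 pos [0.5535 0.05   0.0117] jaw 93.9 open 0.339 F [ 1.   0.2 -0.4] q6 -1.76
shift units [0.008 0.    0.008] mm [1.5 0.1 1.7] minrows 1
turn units [-0.0005  0.0011 -0.0004] deg 0.1 minrows 1
```

```bash
python3 -m pendant '[[[0,0,0.007,0,0.001,0]]]' 1;python3 -m pendant '[[[0,0,0.005,0,0,0]]]' 1
```

```text
time_s: 76.78
eef_pos: [0.5537, 0.05, 0.0113]
eef_rot: [0.0, -0.034, 0.999, -0.001]
wrist_force: [-7.4, 0.7, 16.8]
opening: 0.338
time_s: 76.9
eef_pos: [0.5539, 0.05, 0.0114]
eef_rot: [0.0, -0.034, 0.999, -0.001]
wrist_force: [-3.9, 0.0, 6.7]
opening: 0.339
```

```bash
python3 -m pendant '[[[0,0,-0.001,0,0,0],[0,0,0,0,0,0],[0,0,0,0,0,0],[0,0,0,0,0,0],[0,0,-0.1,0,0,0],[0,0,-0.2,0,0,0],[0,0,-0.25,0,0,0],[0,0,-0.1,0,0,0],[0,0,0,0,0,0]]]' 0;python3 go.py 0.5805 -0.1578 0.14 97.2
python3 - <<'E'
from h import *
c=cam('wrist','w31.png')
E
```

```text
time_s: 78.03
eef_pos: [0.5538, 0.0501, 0.1451]
eef_rot: [0.0, -0.034, 0.999, -0.001]
wrist_force: [0.0, -0.8, -0.5]
opening: 0.997
t 78.03 pos [0.5538 0.0501 0.1451] jaw 93.9 open 0.997 F [ 0.  -0.8 -0.5] q6 -1.76
shift units [-0.062 -1.046  0.027] mm [ -12.4 -209.2    5.4] minrows 4
turn units [-0.0006 -0.     -0.0182] deg 3.3 minrows 1
```

View pics/w31.png

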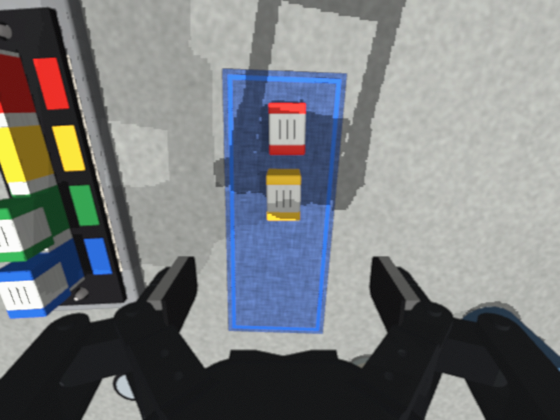

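Both on the mat. Next green.

```bash
python3 -m pendant '[[[-0.012,-0.215,0,0,0,-0.004],[-0.012,-0.215,0,0,0,-0.004],[-0.012,-0.215,0,0,0,-0.004],[-0.012,-0.215,0,0,0,-0.004],[-0.012,-0.18,0,0,0,0],[0,0,0.05,0,0,0],[0,0,0.04,0,0,0],[0,0,0,0,0,0]]]' 0;python3 go.py 0.581 -0.1577 0.1 97.2
```

```text
time_s: 79.08
eef_pos: [0.5778, -0.157, 0.1101]
eef_rot: [-0.01, -0.061, 0.998, 0.004]
wrist_force: [0.9, -1.4, 0.6]
opening: 0.995
t 79.08 pos [ 0.5778 -0.157   0.1101] jaw 97.0 open 0.995 F [ 0.9 -1.4  0.6] q6 -2.15
shift units [-0.017 -0.006  0.05 ] mm [-3.3 -1.2 10. ] minrows 1
turn units [ 0.0032 -0.0063 -0.0009] deg 0.2 minrows 1
```

```bash
python3 -m pendant '[[[-0.012,-0.006,0.01,0.003,-0.006,-0.001],[0,0,0.03,0,0,0],[0,0,0.02,0,0,0],[0,0,0,0,0,0]]]' 0;python3 go.py 0.581 -0.1577 0.0645 97.2
python3 - <<'E'
from h import *
c=cam('wrist','w32.png');print(proj(c,[.581,-.1577,.088]))
E
```

```text
time_s: 79.58
eef_pos: [0.5805, -0.1555, 0.0975]
eef_rot: [0.0, -0.065, 0.998, 0.0]
wrist_force: [1.1, -0.7, -0.7]
opening: 1.004
t 79.58 pos [ 0.5805 -0.1555  0.0975] jaw 97.4 open 1.004 F [ 1.1 -0.7 -0.7] q6 -2.16
shift units [-0.001 -0.011  0.165] mm [-0.2 -2.3 33. ] minrows 1
turn units [-0.      0.0002  0.0012] deg -0.2 minrows 1
[279.17731214 249.46529872]
```

View pics/w32.png

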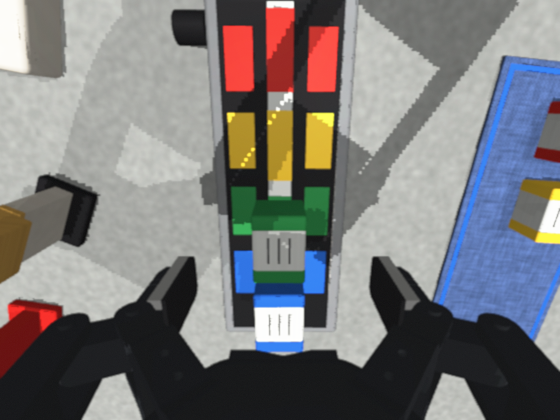

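```bash
python3 -m pendant '[[[0,-0.011,0.04,0,0,0.001],[0,0,0.05,0,0,0],[0,0,0.045,0,0,0],[0,0,0.02,0,0,0],[0,0,0,0,0,0]]]' 0;python3 go.py 0.581 -0.1577 0.0645 97.2
```

```text
time_s: 80.25
eef_pos: [0.5808, -0.1581, 0.0641]
eef_rot: [0.0, -0.063, 0.998, 0.0]
wrist_force: [0.7, 0.4, 0.5]
opening: 1.001
t 80.25 pos [ 0.5808 -0.1581  0.0641] jaw 97.2 open 1.001 F [0.7 0.4 0.5] q6 -2.16
shift units [-0.001  0.002 -0.002] mm [-0.2  0.4 -0.4] minrows 1
turn units [0.     0.0002 0.    ] deg -0.0 minrows 1
```

```bash
python3 -m pendant '[[[0,0,0,0,0,0],[0,0,0,0,0,0],[0,0,0,0,0,0],[0,0,0,0,0,0],[0,0,0,0,0,0],[0,0,-0.08,0,0,0],[0,0,-0.2,0,0,0],[0,0,-0.1,0,0,0],[0,0,0,0,0,0]]]' 1;python3 go.py 0.613 0.05 0.08 94
```

```text
time_s: 81.38
eef_pos: [0.5812, -0.1582, 0.1453]
eef_rot: [0.001, -0.063, 0.998, -0.0]
wrist_force: [-0.6, -0.2, -2.3]
opening: 0.341
t 81.38 pos [ 0.5812 -0.1582  0.1453] jaw 97.2 open 0.341 F [-0.6 -0.2 -2.3] q6 -2.16
shift units [-0.288  1.013  0.326] mm [-57.6 202.6  65.2] minrows 4
turn units [-0.0002  0.0006  0.0178] deg -3.2 minrows 1
```

```bash
python3 -m pendant '[[[-0.058,0.2,0,0,0,0.004],[-0.058,0.2,0,0,0,0.004],[-0.058,0.2,0,0,0,0.004],[-0.058,0.2,0,0,0,0.004],[-0.045,0.16,0,0,0,0],[0,0,0.13,0,0,0],[0,0,0.12,0,0,0],[0,0,0.1,0,0,0],[0,0,0,0,0,0],[0,0,0,0,0,0]]]' 1;python3 go.py 0.613 0.05 0.014 94
```

```text
time_s: 82.62
eef_pos: [0.615, 0.0447, 0.0684]
eef_rot: [-0.002, -0.036, 0.999, 0.0]
wrist_force: [0.1, -0.0, -0.7]
opening: 0.343
t 82.62 pos [0.615  0.0447 0.0684] jaw 94.2 open 0.343 F [ 0.1 -0.  -0.7] q6 -1.76
shift units [0.007 0.027 0.272] mm [ 1.4  5.4 54.4] minrows 1
turn units [ 0.0002 -0.0013  0.0008] deg -0.2 minrows 1
```

```bash
python3 -m pendant '[[[0,0.027,0.08,0,-0.001,0.001],[0,0,0.08,0,0,0],[0,0,0.06,0,0,0],[0,0,0.03,0,0,0],[0,0,0.01,0,0,0]]]' 1;python3 -m pendant '[[[0,0,0.015,0,0,0]]]' 1;python3 go.py 0.613 0.05 0.01 94
```

```text
time_s: 83.25
eef_pos: [0.6155, 0.0501, 0.0141]
eef_rot: [0.001, -0.034, 0.999, 0.0]
wrist_force: [0.8, 0.0, -0.9]
opening: 0.34
time_s: 83.38
eef_pos: [0.6158, 0.05, 0.0112]
eef_rot: [0.001, -0.034, 0.999, 0.0]
wrist_force: [0.3, 0.0, 0.3]
opening: 0.338
t 83.38 pos [0.6158 0.05   0.0112] jaw 93.9 open 0.338 F [0.3 0.  0.3] q6 -1.75
shift units [0.014 0.001 0.006] mm [2.8 0.2 1.2] minrows 1
turn units [ 0.      0.0006 -0.0004] deg 0.1 minrows 1
```

```bash
python3 -m pendant '[[[0,0,0.006,0,0.0006,0]]]' 1;python3 -m pendant '[[[0,0,0.004,0,0,0]]]' 1
```

```text
time_s: 83.5
eef_pos: [0.6161, 0.0499, 0.011]
eef_rot: [0.0, -0.034, 0.999, -0.0]
wrist_force: [-5.7, 0.4, 11.4]
opening: 0.339
time_s: 83.62
eef_pos: [0.6165, 0.0499, 0.0111]
eef_rot: [0.001, -0.034, 0.999, -0.0]
wrist_force: [-2.3, 0.0, 2.8]
opening: 0.338
```

```bash
python3 -m pendant '[[[0,0,-0.001,0,0,0],[0,0,0,0,0,0],[0,0,0,0,0,0],[0,0,0,0,0,0],[0,0,-0.1,0,0,0],[0,0,-0.2,0,0,0],[0,0,-0.25,0,0,0],[0,0,-0.1,0,0,0],[0,0,0,0,0,0]]]' 0;python3 go.py 0.6315 -0.1512 0.14 97.2
```

```text
time_s: 84.75
eef_pos: [0.6178, 0.0497, 0.1511]
eef_rot: [0.003, -0.034, 0.999, -0.0]
wrist_force: [0.3, 0.4, 0.3]
opening: 1.005
t 84.75 pos [0.6178 0.0497 0.1511] jaw 93.9 open 1.005 F [0.3 0.4 0.3] q6 -1.75
shift units [ 1.000e-03 -1.007e+00  5.700e-02] mm [ 2.000e-01 -2.014e+02  1.130e+01] minrows 4
turn units [-0.0004  0.0021 -0.0182] deg 3.3 minrows 1
```

```bash
python3 -m pendant '[[[0,-0.21,0,0,0.002,-0.004],[0,-0.21,0,0,0,-0.004],[0,-0.21,0,0,0,-0.004],[0,-0.21,0,0,0,-0.004],[0,-0.17,0,0,0,0],[0,0,0.06,0,0,0],[0,0,0.05,0,0,0],[0,0,0,0,0,0]]]' 0;python3 go.py 0.6315 -0.1512 0.1 97.2
```

```text
time_s: 85.75
eef_pos: [0.6334, -0.1536, 0.1227]
eef_rot: [-0.004, -0.062, 0.998, 0.002]
wrist_force: [-0.1, -0.2, -0.2]
opening: 1.002
t 85.75 pos [ 0.6334 -0.1536  0.1227] jaw 97.1 open 1.002 F [-0.1 -0.2 -0.2] q6 -2.11
shift units [0.007 0.012 0.114] mm [ 1.5  2.5 22.7] minrows 1
turn units [ 0.0012 -0.0022 -0.0007] deg 0.1 minrows 1
```

```bash
python3 -m pendant '[[[0.007,0.012,0.04,0.001,-0.002,-0.001],[0,0,0.04,0,0,0],[0,0,0.02,0,0,0],[0,0,0,0,0,0]]]' 0;python3 go.py 0.6315 -0.1512 0.0645 97.2
python3 - <<'E'
from h import *
c=cam('wrist','w33.png');print(proj(c,[.6315,-.1512,.088]))
E
```

```text
time_s: 86.25
eef_pos: [0.6316, -0.1484, 0.1014]
eef_rot: [-0.0, -0.065, 0.998, 0.0]
wrist_force: [-0.4, 0.1, 0.2]
opening: 0.996
t 86.25 pos [ 0.6316 -0.1484  0.1014] jaw 97.5 open 0.996 F [-0.4  0.1  0.2] q6 -2.11
shift units [ 0.002 -0.014  0.184] mm [ 0.4 -2.8 36.9] minrows 1
turn units [ 0.0003 -0.0001  0.0014] deg -0.3 minrows 1
[278.43030023 245.43439584]
```

View pics/w33.png

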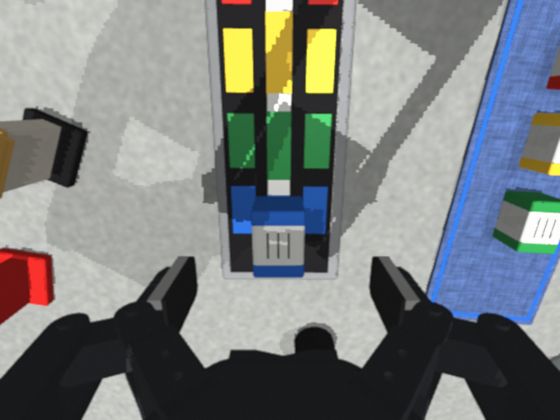

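```bash
python3 -m pendant '[[[0.002,-0.014,0.05,0,0,0.001],[0,0,0.055,0,0,0],[0,0,0.05,0,0,0],[0,0,0.02,0,0,0],[0,0,0,0,0,0]]]' 0;python3 go.py 0.6315 -0.1512 0.0645 97.2
```

```text
time_s: 86.92
eef_pos: [0.6316, -0.1519, 0.0639]
eef_rot: [-0.0, -0.063, 0.998, 0.0]
wrist_force: [-0.5, -0.1, -0.3]
opening: 1.002
t 86.92 pos [ 0.6316 -0.1519  0.0639] jaw 97.2 open 1.002 F [-0.5 -0.1 -0.3] q6 -2.12
shift units [ 0.     0.004 -0.003] mm [ 0.   0.7 -0.6] minrows 1
turn units [ 0.0003 -0.0001  0.0001] deg -0.0 minrows 1
```

```bash
python3 -m pendant '[[[0,0,0,0,0,0],[0,0,0,0,0,0],[0,0,0,0,0,0],[0,0,0,0,0,0],[0,0,0,0,0,0],[0,0,-0.08,0,0,0],[0,0,-0.2,0,0,0],[0,0,-0.1,0,0,0],[0,0,0,0,0,0]]]' 1;python3 go.py 0.676 0.05 0.08 94
```

```text
time_s: 88.05
eef_pos: [0.6322, -0.1521, 0.1454]
eef_rot: [0.001, -0.063, 0.998, -0.0]
wrist_force: [-0.4, 0.2, -1.9]
opening: 0.337
t 88.05 pos [ 0.6322 -0.1521  0.1454] jaw 97.2 open 0.337 F [-0.4  0.2 -1.9] q6 -2.12
shift units [-0.344  0.975  0.327] mm [-68.8 194.9  65.5] minrows 4
turn units [-0.      0.0004  0.018 ] deg -3.2 minrows 1
```

```bash
python3 -m pendant '[[[-0.068,0.195,0,0,0,0.004],[-0.068,0.195,0,0,0,0.004],[-0.068,0.195,0,0,0,0.004],[-0.068,0.195,0,0,0,0.004],[-0.055,0.155,0,0,0,0],[0,0,0.13,0,0,0],[0,0,0.12,0,0,0],[0,0,0.1,0,0,0],[0,0,0,0,0,0],[0,0,0,0,0,0]]]' 1;python3 go.py 0.676 0.05 0.014 94
```

```text
time_s: 89.3
eef_pos: [0.6767, 0.0468, 0.0681]
eef_rot: [-0.002, -0.037, 0.999, 0.0]
wrist_force: [0.0, -0.1, -1.3]
opening: 0.337
t 89.3 pos [0.6767 0.0468 0.0681] jaw 94.2 open 0.337 F [ 0.  -0.1 -1.3] q6 -1.75
shift units [0.001 0.016 0.271] mm [ 0.2  3.2 54.2] minrows 1
turn units [ 0.0003 -0.0015  0.001 ] deg -0.2 minrows 1
```

```bash
python3 -m pendant '[[[0,0.016,0.08,0,-0.001,0.001],[0,0,0.08,0,0,0],[0,0,0.06,0,0,0],[0,0,0.03,0,0,0],[0,0,0.01,0,0,0]]]' 1;python3 -m pendant '[[[0,0,0.014,0,0,0]]]' 1;python3 go.py 0.676 0.05 0.01 94
```

```text
time_s: 89.92
eef_pos: [0.6773, 0.0496, 0.014]
eef_rot: [0.0, -0.034, 0.999, 0.0]
wrist_force: [-0.7, 0.5, -0.9]
opening: 0.34
time_s: 90.05
eef_pos: [0.6776, 0.0496, 0.0113]
eef_rot: [0.001, -0.034, 0.999, 0.0]
wrist_force: [1.1, -0.3, -1.2]
opening: 0.34
t 90.05 pos [0.6776 0.0496 0.0113] jaw 94.0 open 0.34 F [ 1.1 -0.3 -1.2] q6 -1.74
shift units [0.008 0.003 0.007] mm [1.6 0.5 1.3] minrows 1
turn units [ 0.0002  0.0004 -0.0003] deg 0.0 minrows 1
```

```bash
python3 -m pendant '[[[0,0,0.007,0,0,0]]]' 1;python3 -m pendant '[[[0,0,0.004,0,0,0]]]' 1
```

```text
time_s: 90.18
eef_pos: [0.678, 0.0496, 0.0111]
eef_rot: [0.001, -0.035, 0.999, 0.0]
wrist_force: [-5.5, 1.2, 11.9]
opening: 0.337
time_s: 90.3
eef_pos: [0.6783, 0.0496, 0.0111]
eef_rot: [0.001, -0.035, 0.999, 0.0]
wrist_force: [-1.8, 0.8, 1.2]
opening: 0.335
```

```bash
python3 -m pendant '[[[0,0,-0.001,0,0,0],[0,0,0,0,0,0],[0,0,0,0,0,0],[0,0,0,0,0,0],[0,0,-0.1,0,0,0],[0,0,-0.2,0,0,0],[0,0,-0.25,0,0,0],[0,0,-0.25,0,0,0],[0,0,-0.15,0,0,0],[0,0,0,0,0,0]]]' 0
python3 - <<'E'
from h import *
c=cam('wrist','w34.png');cam('scene','s34.png');c=cam('top','t34.png')
cv2.imwrite('pics/t34c.png',cv2.resize(c['pixels'][140:290,230:430],None,fx=3.5,fy=3.5,interpolation=cv2.INTER_CUBIC))
E
```

```text
time_s: 91.55
eef_pos: [0.6791, 0.0494, 0.2153]
eef_rot: [0.005, -0.035, 0.999, -0.0]
wrist_force: [-0.1, 0.3, -0.1]
opening: 1.0
```

View pics/w34.png

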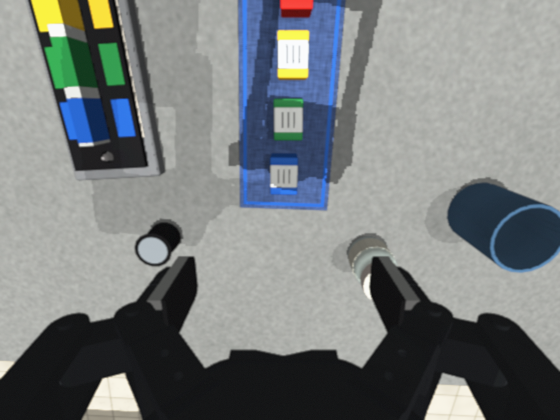

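View pics/s34.png

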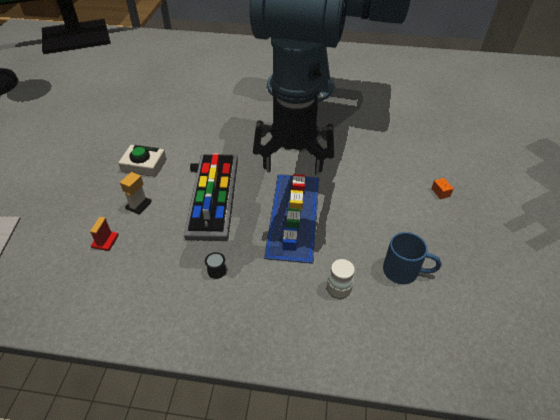

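View pics/t34c.png

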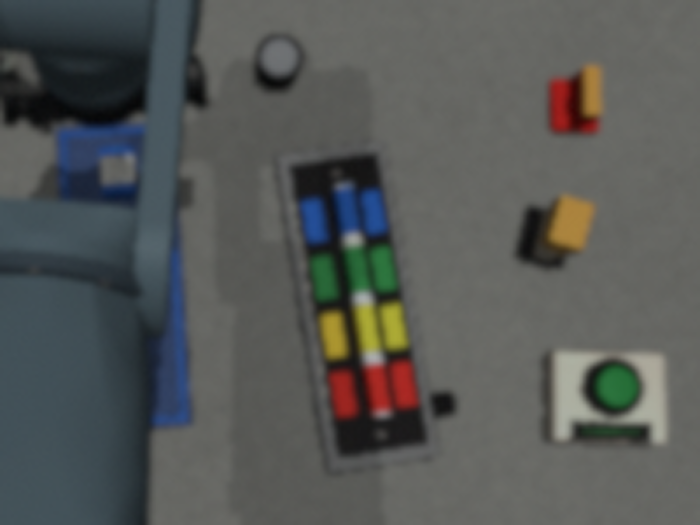

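Run:
```python
from h import *
c=cam('top')
A=lambda x,y:(229.6+x/3.5,139.6+y/3.5)
quad(c,[A(547,240),A(581,252),A(562,196),A(596,206)],.09)
print('plate centre',unproj(c,*A(362,299),.058))
print(telemetry.get_obs()['wrist_force'].round(1))
ctrl.hand_in()
```

```text
centre [ 0.6086 -0.3369] long 0.0413 yaw -21.9 wid 0.03 wyaw 70.2
plate centre [ 0.5521395  -0.16066172  0.058     ]
[-0.3  0.8 -0.2]
the job is handed in; nothing more can be done
```

I ran the whole sequence and handed the job in at about 92 s. `ctrl.hand_in()` gives no verdict, so what follows rests on my own checks.

**What I did:**
- I set the brass bar on the black-footed white perch.
- I lowered the plate over both pins until a downward push met about 54 N of resistance, which I took as flush.
- All four test bars were present, and I laid each on the spot of its colour. The red bar had been knocked about 35 mm aside before I reached it, so I measured it again.
- I pressed the button to a peak reading of about 29 N (5 N is enough for full travel) and let it come up.
- I moved the four bars to a row on the mat.

**Checks:**
- **Before the press:** the bars were within about 2.5 mm of their spot centres along the rib, and lined up across it.
- **At the end, by camera:** all four bars lay on the mat, the button looked up, the plate's centre was within about 1.5 mm of the stage's, and the gripper was clear with no load on it.
- **Brass bar:** it lay about 2.5 mm along and under 1 mm across from the perch centre. The overhead view put its angle 2 to 4° off the perch's, at coarse resolution; the limit is 9.7°.
- **Bystanders:** the jar, mug, loupe and look-alikes were not touched.

**Disagreements:**
- The first attempt to grip the brass bar was about 13 mm off along its length and moved it by about a centimetre. I released it, measured again and regripped before lifting.
- The button met the fingers a few millimetres higher than the cameras suggested. I judged full travel by the force, not by a direct reading of its travel.

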